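# Put the scraper blade into its carrier

### The job

Press down on the flat of the loose scraper blade with your fingertips, with moderate force, and slide it, cutting edge first, along the carrier and under the edge guard until it is fully home against the stop, without hammering the edge into the stop. Then, with the blade home, push the brass keeper all the way across behind it by its pin and let go. A sprung roller under the guard holds back a blade that is pressed too lightly, but never press hard enough to mar it, and leave the other things where they are.

Things in the scene. Friction and masses are not known exactly. Their poses are not given: they have to be found in the camera images.
- carrier: Fixed dark steel plate, 345 x 215 x 12 mm, with the channel for the blade. Origin on the bench under the channel's centre line; x = the way in (towards the stop), y = towards the keeper's side, z up. Its flat deck is 12 mm above the origin, from x -177.5 to +167.5 mm and y -95 to +120 mm; x below -17 mm is bare deck.
- mouth (a point): Where the channel becomes parallel: on the deck, carrier x = 24, y = 0 mm; axes as the carrier's. The channel is 93 mm wide, centred on y = 0, between grey fences 8 mm high and 8 mm thick that run from here to the stop. Ahead of it (x 24 to -17 mm) grey wings flare at 0.38 rad to about 125 mm apart.
- guard (a point): Middle of the top of the edge guard, a grey roof 36 mm long in x (carrier x 122 to 158 mm), 109 mm wide, 3 mm thick, across the channel's inner end; its underside is 9.5 mm and its top 12.5 mm above the deck. A sprung brass roller under it (at carrier x = 130 mm) holds the blade down: it resists with about 7 to 10 N where the edge first meets it, some 22 mm short of home.
- home (a point): Point on the deck in the middle of the stop's face (carrier x = 150, y = 0, z = 12 mm), under the edge guard. Axes as the carrier's. The blade is home when the middle of its cutting edge lies here.
- stop: Fixed steel bar 9.5 mm high across the inner end of the channel, under the edge guard; origin at the middle of its face, on the deck, axes as the carrier's. The blade's cutting edge seats on this face and must not be knocked or pushed into it with more than 15 N.
- blade: Loose scraper blade: flat oiled steel rectangle 110 mm (x) x 90 mm (y) x 3 mm, about 0.24 kg, too wide and thin to grip. Origin: centre of its underside; x points to the cutting edge, with a bright polished band 27 mm wide along it; three dark holes lie 40 mm behind the centre. It starts flat on the bare deck ahead of the channel, askew by up to 0.35 rad.
- blade_top (a point): Centre of the blade's upper face; axes as the blade's. Pressed fingertips grip it (friction about 0.75 to 1.25; poorly on the polished band), and it slides on the deck with friction about 0.25. 4 N of downward force drags it, the roller needs 9 to 16 N. The contact is stiff, under 0.1 mm per N: press by force; over 40 N, also in a knock, mars it. Two fingertips apart can also turn it.
- blade_edge (a point): Middle of the blade's cutting edge, at its underside (55 mm ahead of the blade's centre). Axes as the blade's.
- keeper_pin (a point): Middle of the keeper's upright brass pin (12 mm diameter), 26 mm above the deck; its top is 44 mm above. The keeper is a brass bar 12 mm wide (carrier x 26 to 38 mm), 62 mm long, up to 9 mm above the deck, between two rails 7 mm high; the pin stands 55 mm behind the inner end. Axes as the carrier's.
- keeper (a joint): Travel of the keeper in m: 0 = drawn back out of the channel, 0.050 = fully across, at its end stop. It moves along the carrier's -y with about 1.5 N of friction and stays where left. It passes 2 mm behind a blade that is home; a blade more than about 2 mm short blocks it.
- collar: Low steel ring, 30 mm across, 14 mm high, standing on the carrier beside the fence; origin at the centre of its underside. To be left alone.
- bush: Brass ring, 26 mm across, 22 mm high, standing on the carrier on the keeper's side; origin at the centre of its underside. To be left alone.
- whetstone: Whetstone 150 x 50 x 25 mm on the bench; origin at the centre of its underside. To be left alone.
- oil: Amber oil bottle, 60 mm across, 150 mm high; origin at the centre of its underside. To be left alone.
- wrench: Wrench 200 mm long; origin at the centre of its underside. To be left alone.
- driver: Screwdriver 200 mm long; origin at the centre of its underside. To be left alone.
- tin: Open steel tin, 80 mm across, 90 mm high; origin at the centre of its underside. To be left alone.
There are look-alikes about, which are no part of the job. What is meant by the blade is not green, and is the larger of those in its own colour.

How it is judged:
By the outcome, as a careful person would: the job done as asked, in the order asked, and still so for the second after the job is handed in, with the robot touching nothing.
It also fails if it takes over 67 s, if anything falls off the work surface, if the arm or the gripper's body presses on something with over 40 N, if the wrist force passes 120 N, or if a joint passes its speed limit or range.

### The arm

A 6-joint arm with a two-finger parallel gripper is mounted at the origin on the work surface. World frame = base frame: x ahead of the robot, y to its left, z up, the work surface at z = 0. Lengths are in m, angles in rad, forces in N, time in s.
With the tool pointing down it reaches from about 0.25 to 0.725 m from the base axis. Payload 4 kg.
Tool frame: the origin (TCP) lies at the very end of the fingers, on their centre line; the grasp point (between the pads) lies 19 mm behind it; z points along the fingers, y is the direction in which the jaws open and shut (so a half turn about z gives the same grasp; the last joint's range is limited). The gripper opens to 85 mm and grips with 20 to 120 N. Pads are 22 mm wide; open, the fingers measure 114 mm over their backs; the gripper's body (76 mm by 85 mm) begins 54 mm behind the grasp point. The pads swing forward as they close: fully open they stand 13 mm farther back than shut.
Start: joints at [1.131, 0.241, 0.005, 1.335, 0, 1.571], TCP at [0.213, 0.452, 0.231] pointing down, gripper open.
Joint ranges: [-2.72, 2.72], [-1.05, 1.87], [-1.09, 1.28], [-1.99, 2.15], [-1.42, 1.44], [-3.14, 3.14]. Speed limits (rad/s): [2.79, 2.79, 3.14, 3.14, 3.14, 3.14].

### API

Orientations are given as a rotation vector (axis times angle).
In Python, from workcell import manip, viewer, spotter gives the robot as it stands. The module is installed in compiled form; this text tells all that it offers.
- The arm moves only by the tool arm_command, never from a script. Its argument "commands" is a list of rows, each an object of numbers: "dx", "dy", "dz": the shift along the tool's x, y, z in mm; "wx", "wy", "wz": the turn, a rotation vector about the tool's x, y, z in rad. In form: [{"dx": .., "dy": .., "dz": .., "wx": .., "wy": .., "wz": ..}, ...]. A call has 1 to 20 rows; each row is the pose to reach, as a shift and turn from the pose commanded when the call began, along the tool's axes at that moment; what a row does not reach only later rows make up. A row lasts 1/8 s, in which the tool goes at most 62.5 mm and 10.7 degrees, less where a joint would pass 70% of its speed; a pose out of reach is approached as far as the arm can. A call with a gripper value outside its range is refused whole. "hand" is the opening in per cent of the stroke, from 0 (shut) to 100 (fully open), set as the call begins (left out, the last holds). The fingers move at their own pace and stop on an object; the grip force is fixed at half the most. Time passes only in rows, so rows that repeat a pose let the fingers close. It gives the time, the measured TCP pose, the force and the opening at its end, in the units of the state.
- manip.sense(): the state, without advancing time (a new reading comes with each control period).
- viewer.snapshot(name): name is "scene" or "top" or "wrist"; returns a dict with "color" (420x560x3 uint8, red, green, blue), "fx", "fy", "cx", "cy" (pixels), "xyz" and "orientation" of the camera in the world; the wrist camera has in their place "mount" (4x4, takes a point from camera to tool coordinates, whose origin is the TCP and whose axes are the flange's). Camera axes: x right, y up, looking along -z (the intrinsics and any distortion apply to the point x, -y, -z); pixel columns grow to the right and rows downward; lengths in m; the calibration is good to about 2 mm. A picture is of the moment at which its call begins: read the wrist's pose just before it. There is no depth.
- manip.finish_job(): hands the job in, once; it reports no verdict.
Trained networks look in a picture, given as the dict that the camera call returned (one of the last four; its "shot" number tells which), for a name from the list of things; names that differ only in an ending like _2 or _b are one class to them, and where a whole thing is asked for, a point or a joint stands for the part that bears it (a point fixed in the world has none). Each returns a list of dicts, best first, with "p" (0 to 1); they miss things now and then, are a little off and sometimes report something else, mostly with a low value. They report only what shows in the picture. A call takes as long as a camera call. They do not tell look-alikes from the thing itself.
- spotter.look_for(picture, target): "position" ([x, y, z] in m, in the coordinates of the camera as it stood for that picture, good to about 4 mm: the middle of the surface that is visible of it).
- spotter.tip_of(picture, target): "position" ([x, y, z] in m, in the coordinates of the camera as it stood for that picture, good to about 4 mm: a listed point, or the origin of a listed thing).
The state is a dict: "clock": time; "joints": joint angles; "qvel": joint speeds; "joint_efforts": joint torques, N m; "tool_pos": TCP position; "eef_rot": TCP orientation; "wrist_force": force on the tool from outside, world axes, zero at the start; "moment": the same for the moment, N m; "finger_gap": finger opening in m.
Only numpy, scipy, OpenCV 4.12 (cv2) and the standard library are available. Lean on these libraries where they do the work, as an engineer would, in place of code of your own. Each camera call takes 0.05 s, during which the arm holds its last target.

## Working session

There is one attempt and no reset: what is moved stays moved. The work goes in short steps, Python scripts to look and compute and a tool call to move; the robot and the scene stay as the last step left them, time stands still between calls to the robot, and variables do not carry over. Pictures are saved under pics/ and viewed, and the job is handed in when it is done.

Besides the shell and the picture viewer there is one more tool, called after "Call:" by a JSON object that holds its "op" and its "data". arm_command: Moves the arm, as the interface text tells. Its arguments: {"type":"object","properties":{"commands":{"type":"array","items":{"type":"object","properties":{"dx":{"type":"number"},"dy":{"type":"number"},"dz":{"type":"number"},"wx":{"type":"number"},"wy":{"type":"number"},"wz":{"type":"number"}}}},"hand":{"type":"number"}},"required":["commands"]}

```bash
mkdir -p pics; cat > h.py <<'E'
import numpy as np, cv2
from workcell import manip, viewer, spotter
from scipy.spatial.transform import Rotation as R
def save(s,n): cv2.imwrite(f'pics/{n}.png', s['color'][:,:,::-1])
def campose(s,st=None):
    if 'mount' in s:
        T=np.eye(4);T[:3,:3]=R.from_rotvec(st['eef_rot']).as_matrix();T[:3,3]=st['tool_pos']
        return T@np.array(s['mount'])
    T=np.eye(4);o=np.array(s['orientation'],float)
    T[:3,:3]=o if o.shape==(3,3) else R.from_rotvec(o).as_matrix()
    T[:3,3]=s['xyz'];return T
def w(T,p): return T[:3,:3]@np.array(p)+T[:3,3]
def ray(s,T,u,v,z):
    d=T[:3,:3]@np.array([(u-s['cx'])/s['fx'],-(v-s['cy'])/s['fy'],-1.]); 
    return T[:3,3]+d*(z-T[2,3])/d[2]
def proj(s,T,P):
    c=T[:3,:3].T@(np.array(P)-T[:3,3]); return s['cx']+s['fx']*c[0]/-c[2], s['cy']-s['fy']*c[1]/-c[2]
E
python3 - <<'E'
from h import *
print(manip.sense())
for n in ['top','scene']:
    s=viewer.snapshot(n);save(s,n+'0');T=campose(s)
    print(n,{k:v for k,v in s.items() if k!='color'})
    for t in ['carrier','mouth','guard','home','blade','blade_edge','keeper_pin','collar','bush']:
        print(t,[(round(d['p'],2),w(T,d['position']).round(4).tolist()) for d in spotter.tip_of(s,t)[:3]])
E
```

```text
{'clock': 0.0, 'joints': array([ 1.13099547e+00,  2.41382243e-01,  3.70311183e-03,  1.33518346e+00,
       -1.26016866e-05,  1.57081111e+00]), 'qvel': array([-1.54950949e-03,  2.77492550e-06,  1.00675293e-03, -4.31183793e-04,
       -1.54155776e-03,  1.58541590e-04]), 'joint_efforts': array([-1.49589316e-03, -3.72316575e+01,  2.52408403e+01,  1.68139476e-02,
       -1.25127108e-04,  1.20625025e-06]), 'tool_pos': array([0.21261242, 0.45184135, 0.23042024]), 'eef_rot': array([-0.68520996, -3.06550604,  0.00317141]), 'wrist_force': array([ 0.29083793, -0.19012599,  0.53481814]), 'moment': array([-0.02003954,  0.00636592,  0.05179271]), 'finger_gap': 0.08493502677365032}
top {'fx': 445.359578214305, 'fy': 445.359578214305, 'cx': 279.66612641956544, 'cy': 209.8791273403804, 'xyz': array([0.36727162, 0.02733223, 1.1222752 ]), 'orientation': array([ 0.09701474, -0.12778159, -1.59010471]), 'shot': 1}
carrier [(0.78, [0.5926, -0.0332, 0.0021])]
mouth [(0.91, [0.5956, -0.0122, 0.0143])]
guard [(0.83, [0.6169, 0.0985, 0.0246])]
home [(0.74, [0.6251, 0.11, 0.0146])]
blade [(0.89, [0.5629, -0.109
[... 479 characters left out ...]
': 211.06803376919947, 'xyz': array([1.10215868, 0.81116941, 0.88068983]), 'orientation': array([0.35181539, 1.08798667, 2.27064605]), 'shot': 2}
carrier []
mouth [(0.63, [0.5945, -0.0162, 0.0094])]
guard [(0.87, [0.6288, 0.0972, 0.0262])]
home [(0.68, [0.6285, 0.1121, 0.0101]), (0.61, [0.6552, 0.4159, -0.0007])]
blade [(0.91, [0.6506, 0.26, -0.0031]), (0.87, [0.5621, -0.1137, 0.0116]), (0.81, [0.3467, -0.0026, -0.0033])]
blade_edge [(0.79, [0.6851, 0.3033, -0.0003]), (0.7, [0.5898, -0.0624, 0.014]), (0.67, [0.3758, 0.0145, -0.0017])]
keeper_pin [(0.47, [0.5, 0.0182, 0.0378]), (0.22, [0.5615, -0.1156, 0.0135])]
collar [(0.53, [0.6863, 0.0219, 0.0067])]
bush [(0.57, [0.5187, 0.0793, 0.0142])]
```

View pics/top0.png

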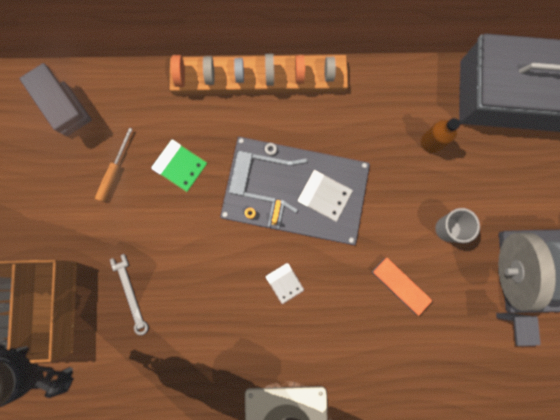

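View pics/scene0.png

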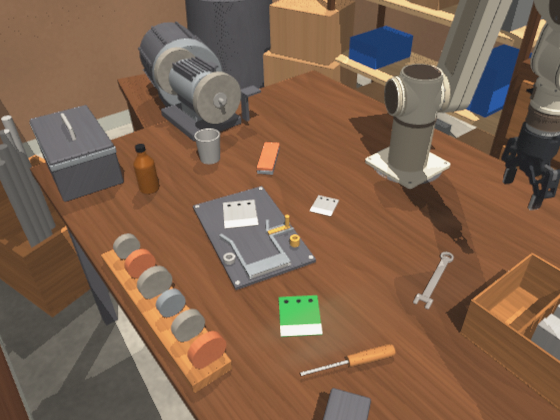

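```bash
cat >> h.py <<'E'
def delta(goal,yaw,st=None):
    "goal world TCP, yaw = world angle of tool x (tool down); returns mm shift, rotvec in tool axes"
    st=st or manip.sense(); R0=R.from_rotvec(st['eef_rot']).as_matrix()
    c,s=np.cos(yaw),np.sin(yaw); R1=np.array([[c,s,0],[s,-c,0],[0,0,-1.]]).reshape(3,3)
    d=R0.T@(np.array(goal)-st['tool_pos'])*1000
    return d.round(2), R.from_matrix(R0.T@R1).as_rotvec().round(4)
E
python3 - <<'E'
from h import *
s=viewer.snapshot('wrist');save(s,'w0');print(s['fx'],s['mount'])
s=viewer.snapshot('top');c=s['color'][120:260,200:400];cv2.imwrite('pics/c0.png',cv2.resize(c,(800,560),interpolation=cv2.INTER_CUBIC)[:,:,::-1])
print(delta([.575,-.05,.30],1.32))
E
```

```text
370.6784108867965 [[ 3.48463583e-04  9.53608456e-01  3.01049484e-01  7.71887878e-02]
 [ 9.99999204e-01 -6.97337607e-04  1.05140102e-03  7.01965788e-04]
 [ 1.21255803e-03  3.01048878e-01 -9.53607940e-01 -1.43283938e-01]
 [ 0.00000000e+00  0.00000000e+00  0.00000000e+00  1.00000000e+00]]
(array([-541.58, -300.44,  -68.69]), array([ 0.    , -0.    ,  1.3818]))
```

View pics/c0.png

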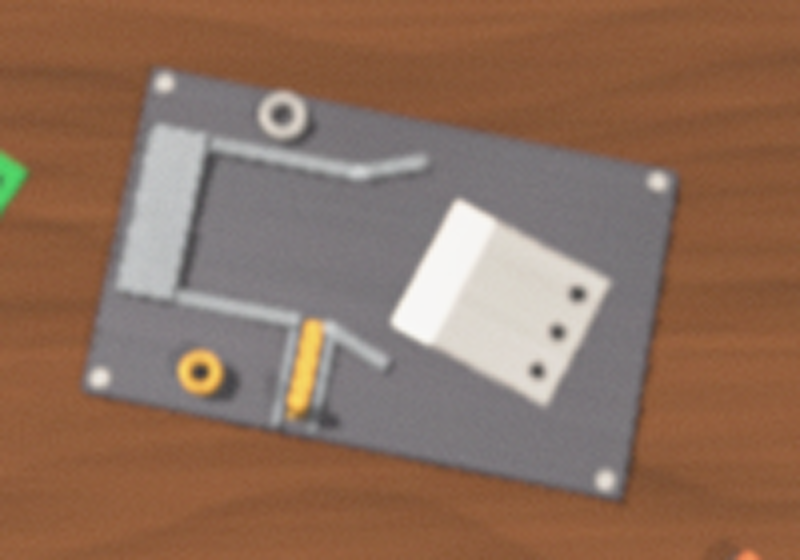

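```bash
python3 - <<'E'
from h import *
print(delta([.605,.02,.26],1.33))
E
```

```text
(array([-538.92, -224.33,  -28.69]), array([ 0.    , -0.    ,  1.3718]))
```

Call:
{"op": "arm_command", "data": {"commands": [{"dx":-45,"dy":-19,"dz":-28,"wz":0.11},{"dx":-90,"dy":-38,"dz":-40,"wz":0.23},{"dx":-135,"dy":-57,"dz":-50,"wz":0.34},{"dx":-180,"dy":-76,"dz":-50,"wz":0.46},{"dx":-225,"dy":-95,"dz":-50,"wz":0.57},{"dx":-270,"dy":-114,"dz":-50,"wz":0.69},{"dx":-315,"dy":-133,"dz":-50,"wz":0.8},{"dx":-360,"dy":-152,"dz":-50,"wz":0.92},{"dx":-405,"dy":-171,"dz":-50,"wz":1.03},{"dx":-450,"dy":-190,"dz":-45,"wz":1.15},{"dx":-495,"dy":-209,"dz":-40,"wz":1.26},{"dx":-539,"dy":-224,"dz":-29,"wz":1.372},{"dx":-539,"dy":-224,"dz":-29,"wz":1.372},{"dx":-539,"dy":-224,"dz":-29,"wz":1.372},{"dx":-539,"dy":-224,"dz":-29,"wz":1.372}], "hand": 50}}

```text
invalid input at $.commands[0]: expected keys dx, dy, dz, wx, wy, wz
```

```bash
python3 - <<'E'
from h import *
st=manip.sense();print({k:np.round(v,4) for k,v in st.items()})
s=viewer.snapshot('wrist');save(s,'w1');T=campose(s,st);np.save('T1.npy',T)
import pickle;pickle.dump((s,st),open('w1.pkl','wb'))
for t in ['carrier','mouth','guard','home','blade','blade_edge','keeper_pin','collar','bush']:
    print(t,[(round(d['p'],2),w(T,d['position']).round(4).tolist()) for d in spotter.tip_of(s,t)[:3]])
E
```

```text
{'clock': np.float64(1.1), 'joints': array([ 1.131 ,  0.2406,  0.005 ,  1.3352, -0.    ,  1.5708]), 'qvel': array([-0.0006, -0.0004,  0.0007,  0.0006,  0.0001, -0.0011]), 'joint_efforts': array([ 2.60000e-03, -3.72220e+01,  2.52697e+01,  1.10000e-03,
        1.00000e-04, -0.00000e+00]), 'tool_pos': array([0.2129, 0.4524, 0.2313]), 'eef_rot': array([0.6853, 3.0659, 0.    ]), 'wrist_force': array([ 0.256 ,  0.8641, -0.9759]), 'moment': array([-0.0085, -0.0214, -0.0113]), 'finger_gap': np.float64(0.0853)}
carrier []
mouth []
guard []
home []
blade []
blade_edge []
keeper_pin []
collar []
bush []
```

View pics/w1.png

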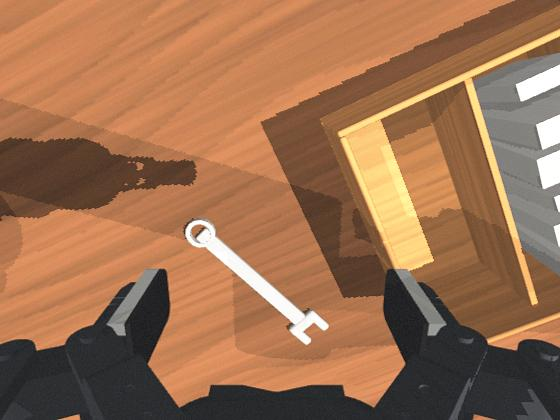

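Call:
{"op": "arm_command", "data": {"commands": [{"dx":-45,"dy":-19,"dz":-28,"wx":0,"wy":0,"wz":0.11},{"dx":-90,"dy":-38,"dz":-40,"wx":0,"wy":0,"wz":0.23},{"dx":-135,"dy":-57,"dz":-50,"wx":0,"wy":0,"wz":0.34},{"dx":-180,"dy":-76,"dz":-50,"wx":0,"wy":0,"wz":0.46},{"dx":-225,"dy":-95,"dz":-50,"wx":0,"wy":0,"wz":0.57},{"dx":-270,"dy":-114,"dz":-50,"wx":0,"wy":0,"wz":0.69},{"dx":-315,"dy":-133,"dz":-50,"wx":0,"wy":0,"wz":0.8},{"dx":-360,"dy":-152,"dz":-50,"wx":0,"wy":0,"wz":0.92},{"dx":-405,"dy":-171,"dz":-50,"wx":0,"wy":0,"wz":1.03},{"dx":-450,"dy":-190,"dz":-45,"wx":0,"wy":0,"wz":1.15},{"dx":-495,"dy":-209,"dz":-40,"wx":0,"wy":0,"wz":1.26},{"dx":-539,"dy":-224,"dz":-29,"wx":0,"wy":0,"wz":1.372},{"dx":-539,"dy":-224,"dz":-29,"wx":0,"wy":0,"wz":1.372},{"dx":-539,"dy":-224,"dz":-29,"wx":0,"wy":0,"wz":1.372},{"dx":-539,"dy":-224,"dz":-29,"wx":0,"wy":0,"wz":1.372}], "hand": 50}}

```text
clock: 3.48
tool_pos: [0.6047, 0.0213, 0.2611]
eef_rot: [2.47, 1.94, 0.001]
wrist_force: [0.0, 0.6, 0.0]
finger_gap: 0.0431
```

```bash
python3 - <<'E'
from h import *
st=manip.sense();print({k:np.round(v,4) for k,v in st.items()})
s=viewer.snapshot('wrist');save(s,'w1');T=campose(s,st)
import pickle;pickle.dump((s,st),open('w1.pkl','wb'))
for t in ['mouth','guard','home','blade','blade_edge','keeper_pin']:
    print(t,[(round(d['p'],2),w(T,d['position']).round(4).tolist()) for d in spotter.tip_of(s,t)[:3]])
E
```

```text
{'clock': np.float64(3.475), 'joints': array([3.5100e-02, 4.4820e-01, 3.7860e-01, 1.5004e+00, 2.0000e-04,
       1.8451e+00]), 'qvel': array([ 0.0039, -0.0061, -0.0025, -0.0028, -0.    ,  0.0007]), 'joint_efforts': array([-3.91200e-01, -4.69641e+01,  2.57168e+01, -2.21000e-02,
       -1.59000e-02, -1.30000e-03]), 'tool_pos': array([0.6047, 0.0213, 0.2611]), 'eef_rot': array([2.4704e+00, 1.9404e+00, 1.2000e-03]), 'wrist_force': array([0.0103, 0.5848, 0.0035]), 'moment': array([-0.0283,  0.0582,  0.0077]), 'finger_gap': np.float64(0.0431)}
mouth [(0.74, [0.5978, -0.0127, 0.0128])]
guard [(0.65, [0.6243, 0.0994, 0.0229])]
home [(0.7, [0.6234, 0.1127, 0.0106])]
blade [(0.86, [0.5587, -0.1104, 0.0092]), (0.86, [0.3438, -0.0065, 0.0024]), (0.42, [0.5618, -0.1139, 0.0154])]
blade_edge [(0.81, [0.5881, -0.0642, 0.0096]), (0.57, [0.3785, 0.0103, 0.0011])]
keeper_pin [(0.93, [0.4948, 0.0162, 0.0374])]
```

View pics/w1.png

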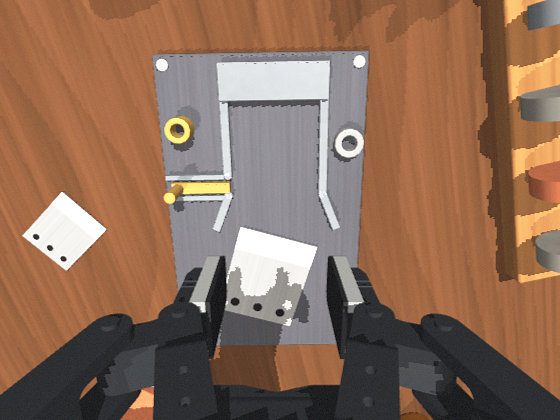

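```bash
python3 - <<'E'
from h import *
im=cv2.imread('pics/w1.png')
cv2.imwrite('pics/w1a.png',cv2.resize(im[40:220,140:380],None,fx=3.3,fy=3.3,interpolation=cv2.INTER_CUBIC))
cv2.imwrite('pics/w1b.png',cv2.resize(im[180:360,140:380],None,fx=3.3,fy=3.3,interpolation=cv2.INTER_CUBIC))
E
```

```text
(no output)
```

View pics/w1a.png

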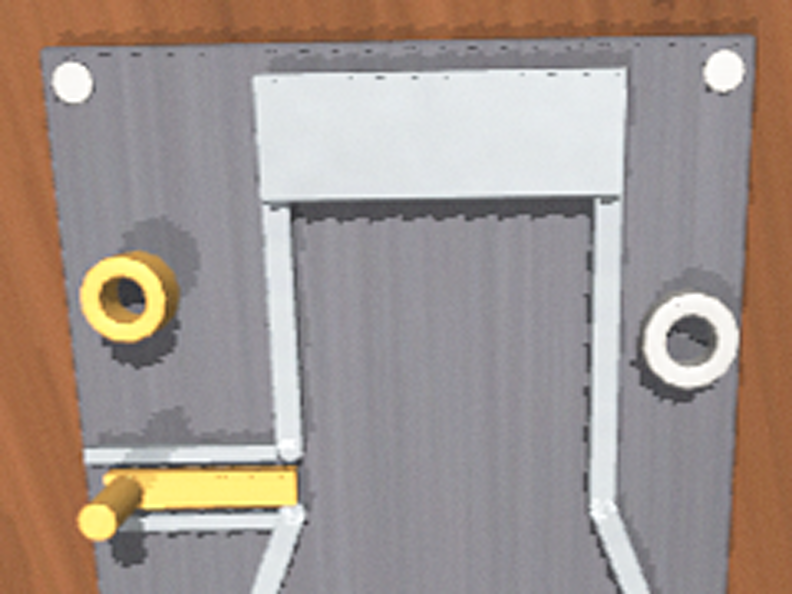

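View pics/w1b.png

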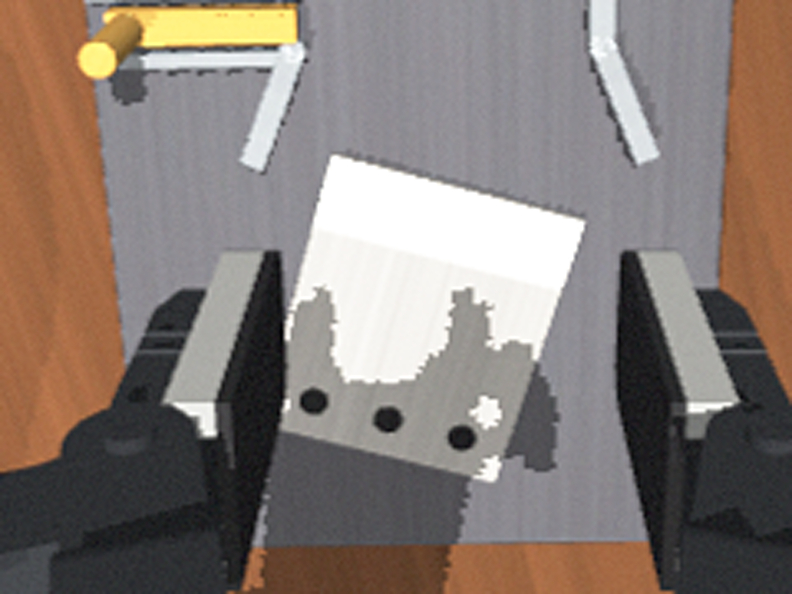

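```bash
cat > fit.py <<'E'
from h import *
import pickle
from scipy.optimize import least_squares
s,st=pickle.load(open('w1.pkl','rb'));T=campose(s,st)
A=lambda u,v:((u+.5)/3.3-.5+140,(v+.5)/3.3-.5+40)
B=lambda u,v:((u+.5)/3.3-.5+140,(v+.5)/3.3-.5+180)
car=[(A(42,48),(167.5,120,12)),(A(753,37),(167.5,-95,12)),(A(254,76),(158,54.5,24.5)),(A(626,68),(158,-54.5,24.5)),(A(262,200),(122,54.5,24.5)),(A(620,194),(122,-54.5,24.5)),(A(290,517),(24,50.5,20)),(A(602,508),(24,-50.5,20))]
bl=[(B(333,154),(55,45,15)),(B(585,220),(55,-45,15)),(B(493,482),(-55,-45,15)),(B(314,402),(-40,None,15)),(B(388,420),(-40,0,15)),(B(461,438),(-40,None,15))]
bl=[b for b in bl if b[1][1] is not None]
def fit(pts):
    W=np.array([ray(s,T,*p,m[2]/1000)[:2] for p,m in pts]);M=np.array([m[:2] for _,m in pts])/1000
    f=lambda q:((M@np.array([[np.cos(q[2]),np.sin(q[2])],[-np.sin(q[2]),np.cos(q[2])]])+q[:2]-W)*1000).ravel()
    r=least_squares(f,[.59,-.05,1.3]);print(r.x.round(4));print(f(r.x).reshape(-1,2).round(1).tolist());return r.x
c=fit(car);b=fit(bl)
if __name__=='__main__':
    Rc=np.array([[np.cos(c[2]),-np.sin(c[2])],[np.sin(c[2]),np.cos(c[2])]])
    print('blade in carrier',(Rc.T@(b[:2]-c[:2])*1000).round(1),b[2]-c[2])
    p=ray(s,T,*A(98,523),.056);print('pin',(Rc.T@(p[:2]-c[:2])*1000).round(1))
    for q in [(150,0),(24,0),(95,0)]: print(q,(c[:2]+Rc@np.array(q)/1000).round(4))
E
python3 fit.py
```

```text
[ 0.5898 -0.0364  1.3477]
[[-1.4, 0.4], [1.3, 0.1], [-0.6, 0.3], [0.0, -0.4], [-1.0, -0.8], [0.7, -1.2], [1.3, 1.4], [-0.3, 0.3]]
[ 0.5599 -0.1123  1.0525]
[[-0.0, -0.4], [-0.4, -0.5], [0.3, 0.4], [0.1, 0.5]]
blade in carrier [-80.7  12.3] -0.29515219110950786
pin [ 32.2 103.6]
(150, 0) [0.623  0.1099]
(24, 0) [ 0.5951 -0.013 ]
(95, 0) [0.6108 0.0563]
```

```bash
python3 - <<'E'
from h import *
print(delta([.5599,-.1123,.040],1.0525))
print(delta([.5599,-.1123,.022],1.0525))
E
```

```text
(array([-139.94,  -12.37,  220.67]), array([ 5.000e-04, -2.000e-04,  2.781e-01]))
(array([-139.95,  -12.38,  238.67]), array([ 5.000e-04, -2.000e-04,  2.781e-01]))
```

Call:
{"op": "arm_command", "data": {"commands": [{"dx":-47,"dy":-4,"dz":30,"wx":0,"wy":0,"wz":0.1},{"dx":-94,"dy":-8,"dz":70,"wx":0,"wy":0,"wz":0.2},{"dx":-140,"dy":-12.4,"dz":110,"wx":0,"wy":0,"wz":0.278},{"dx":-140,"dy":-12.4,"dz":150,"wx":0,"wy":0,"wz":0.278},{"dx":-140,"dy":-12.4,"dz":190,"wx":0,"wy":0,"wz":0.278},{"dx":-140,"dy":-12.4,"dz":215,"wx":0,"wy":0,"wz":0.278},{"dx":-140,"dy":-12.4,"dz":227,"wx":0,"wy":0,"wz":0.278},{"dx":-140,"dy":-12.4,"dz":232,"wx":0,"wy":0,"wz":0.278},{"dx":-140,"dy":-12.4,"dz":232,"wx":0,"wy":0,"wz":0.278},{"dx":-140,"dy":-12.4,"dz":232,"wx":0,"wy":0,"wz":0.278}]}}

```text
clock: 5.08
tool_pos: [0.5608, -0.1129, 0.0295]
eef_rot: [2.716, 1.576, 0.003]
wrist_force: [0.2, -0.4, 0.0]
finger_gap: 0.0428
```

```bash
python3 - <<'E'
from h import *
st=manip.sense();print(st['wrist_force'],st['moment'],st['tool_pos'])
s=viewer.snapshot('wrist');save(s,'w2')
E
```

```text
[ 0.22735326 -0.39978404  0.04245159] [-0.04351325 -0.03489685 -0.01597085] [ 0.56076672 -0.112873    0.02952595]
```

View pics/w2.png

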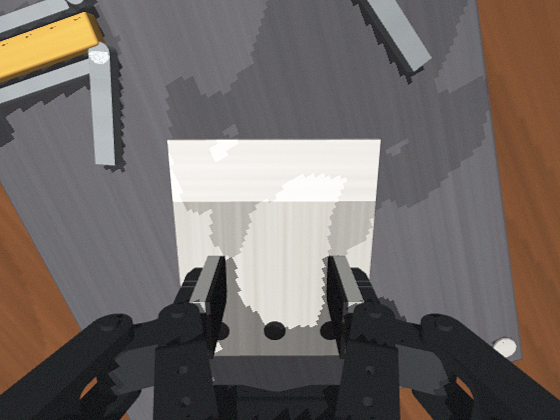

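Call:
{"op": "arm_command", "data": {"commands": [{"dx":0,"dy":0,"dz":4,"wx":0,"wy":0,"wz":0},{"dx":0,"dy":0,"dz":8,"wx":0,"wy":0,"wz":0},{"dx":0,"dy":0,"dz":11,"wx":0,"wy":0,"wz":0},{"dx":0,"dy":0,"dz":12,"wx":0,"wy":0,"wz":0},{"dx":0,"dy":0,"dz":13,"wx":0,"wy":0,"wz":0}]}}

```text
clock: 5.75
tool_pos: [0.5597, -0.1127, 0.0152]
eef_rot: [-2.717, -1.577, 0.0]
wrist_force: [0.6, 0.5, -0.0]
finger_gap: 0.0424
```

Call:
{"op": "arm_command", "data": {"commands": [{"dx":0,"dy":0,"dz":0.7,"wx":0,"wy":0,"wz":0},{"dx":0,"dy":0,"dz":1.2,"wx":0,"wy":0,"wz":0}]}}

```text
clock: 6.0
tool_pos: [0.5598, -0.1128, 0.0141]
eef_rot: [2.717, 1.577, 0.0]
wrist_force: [0.5, 0.6, 0.2]
finger_gap: 0.0429
```

Call:
{"op": "arm_command", "data": {"commands": [{"dx":0,"dy":0,"dz":0.6,"wx":0,"wy":0,"wz":0},{"dx":0,"dy":0,"dz":1.2,"wx":0,"wy":0,"wz":0}]}}

```text
clock: 6.25
tool_pos: [0.5598, -0.1127, 0.0132]
eef_rot: [2.717, 1.577, 0.0]
wrist_force: [-2.1, -0.2, 5.6]
finger_gap: 0.0427
```

Call:
{"op": "arm_command", "data": {"commands": [{"dx":0,"dy":0,"dz":0.5,"wx":0,"wy":0,"wz":0},{"dx":0,"dy":0,"dz":0.8,"wx":0,"wy":0,"wz":0}]}}

```text
clock: 6.5
tool_pos: [0.56, -0.1128, 0.0132]
eef_rot: [2.717, 1.577, 0.001]
wrist_force: [-2.5, 0.2, 7.8]
finger_gap: 0.0425
```

Call:
{"op": "arm_command", "data": {"commands": [{"dx":0,"dy":0,"dz":0.4,"wx":0,"wy":0,"wz":0},{"dx":0,"dy":0,"dz":0.8,"wx":0,"wy":0,"wz":0},{"dx":0,"dy":0,"dz":0.8,"wx":0,"wy":0,"wz":0}]}}

```text
clock: 6.88
tool_pos: [0.5604, -0.1128, 0.0132]
eef_rot: [2.716, 1.576, 0.002]
wrist_force: [-2.6, 0.6, 10.9]
finger_gap: 0.0425
```

```bash
python3 - <<'E'
from h import *
st=manip.sense();print(st['wrist_force'],st['moment'],st['tool_pos'])
E
```

```text
[-2.64101056  0.60267474 10.90194306] [0.19834141 0.7652009  0.05132201] [ 0.5603767  -0.11284437  0.01316799]
```

Call:
{"op": "arm_command", "data": {"commands": [{"dx":1,"dy":0,"dz":0,"wx":0,"wy":0,"wz":-0.01},{"dx":3,"dy":0,"dz":0,"wx":0,"wy":0,"wz":-0.025},{"dx":6,"dy":0,"dz":0,"wx":0,"wy":0,"wz":-0.045},{"dx":9,"dy":0,"dz":0,"wx":0,"wy":0,"wz":-0.065},{"dx":12,"dy":0,"dz":0,"wx":0,"wy":0,"wz":-0.085},{"dx":15,"dy":0,"dz":0,"wx":0,"wy":0,"wz":-0.105},{"dx":18,"dy":0,"dz":0,"wx":0,"wy":0,"wz":-0.125}]}}

```text
clock: 7.75
tool_pos: [0.5701, -0.0981, 0.0133]
eef_rot: [2.61, 1.742, 0.002]
wrist_force: [-0.4, -2.1, 8.4]
finger_gap: 0.0427
```

```bash
python3 - <<'E'
from h import *
st=manip.sense();print(st['wrist_force'],st['moment'],st['tool_pos'])
s=viewer.snapshot('wrist');save(s,'w3')
E
```

```text
[-0.40201516 -2.10485558  8.43879983] [-0.37021638  0.41157     0.0037583 ] [ 0.57010767 -0.09812176  0.01325666]
```

View pics/w3.png

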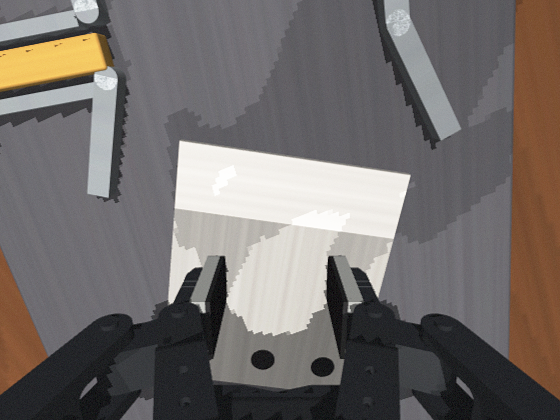

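Call:
{"op": "arm_command", "data": {"commands": [{"dx":0,"dy":0,"dz":0,"wx":0.01,"wy":0,"wz":0},{"dx":0,"dy":0,"dz":0,"wx":0.01,"wy":0,"wz":0}]}}

```text
clock: 8.05
tool_pos: [0.5704, -0.0977, 0.0133]
eef_rot: [-2.609, -1.74, 0.005]
wrist_force: [-1.0, -0.3, 8.5]
finger_gap: 0.0427
```

```bash
cat >> h.py <<'E'
def rep():
    st=manip.sense();Rm=R.from_rotvec(st['eef_rot']).as_matrix();F=st['wrist_force'];M=st['moment']
    c=np.array([.5898,-.0364]);d=st['tool_pos'][:2]-c;t=1.3477
    cx=np.array([np.cos(t),np.sin(t)]);cy=np.array([-cx[1],cx[0]])
    print('t',round(st['clock'],2),'F tool',(Rm.T@F).round(2),'M tool',(Rm.T@M).round(3),'carrier xy',(d@cx*1e3).round(1),(d@cy*1e3).round(1),'z',(st['tool_pos'][2]*1e3).round(2),'yaw-c',round(np.arctan2(Rm[1,0],Rm[0,0])-t,4),'Fcar',round(F[:2]@cx,2),round(F[:2]@cy,2),'tilt',Rm[2,:2].round(4),'gap',round(st['finger_gap'],4))
    return st
E
python3 - <<'E'
from h import *
rep()
Rm=R.from_rotvec([2.717,1.577,0]).as_matrix();print(Rm.T@[-2.64,.603,10.9],Rm.T@[.198,.765,.05]);print(R.from_rotvec([2.61,1.742,0.002]).as_matrix().T@[-.37,.41,0])
E
```

```text
t 8.05 F tool [-0.66 -0.89 -8.48] M tool [ 0.054 -0.195  0.047] carrier xy -64.1 5.4 z 13.29 yaw-c -0.1712 Fcar -0.51 0.94 tilt [ 0.0003 -0.0061] gap 0.0427
[ -0.78639062  -2.59056796 -10.90017231] [ 0.76246931 -0.20751941 -0.05005247]
[ 0.2366822  -0.49897609 -0.002098  ]
```

```bash
cat > bp.py <<'E'
from h import *
def bladepose(s,T,fl,fr):
    a=ray(s,T,*fl,.015)[:2];b=ray(s,T,*fr,.015)[:2]
    t=1.3477;c=np.array([.5898,-.0364]);Rc=np.array([[np.cos(t),-np.sin(t)],[np.sin(t),np.cos(t)]])
    a,b=[Rc.T@(q-c)*1000 for q in (a,b)]
    d=a-b;yaw=np.arctan2(-d[0],d[1]);m=(a+b)/2
    print('width',np.hypot(*d).round(1),'edge mid',m.round(1),'yaw',yaw.round(4),'centre',(m-55*np.array([np.cos(yaw),np.sin(yaw)])).round(1))
    for q in [(24,46.5),(24,-46.5)]:
        W=c+Rc@np.array(q)/1000;print('mouth px',q,np.round(proj(s,T,[*W,.020]),1))
E
python3 - <<'E'
from bp import *
st=rep();s=viewer.snapshot('wrist');save(s,'w4');T=campose(s,st);import pickle;pickle.dump((s,st),open('w4.pkl','wb'))
im=s['color'][:,:,::-1]
cv2.imwrite('pics/w4a.png',cv2.resize(im[0:250,60:500],None,fx=1.8,fy=1.8,interpolation=cv2.INTER_CUBIC))
E
```

```text
t 8.05 F tool [-0.66 -0.89 -8.48] M tool [ 0.054 -0.195  0.047] carrier xy -64.1 5.4 z 13.29 yaw-c -0.1712 Fcar -0.51 0.94 tilt [ 0.0003 -0.0061] gap 0.0427
```

View pics/w4a.png

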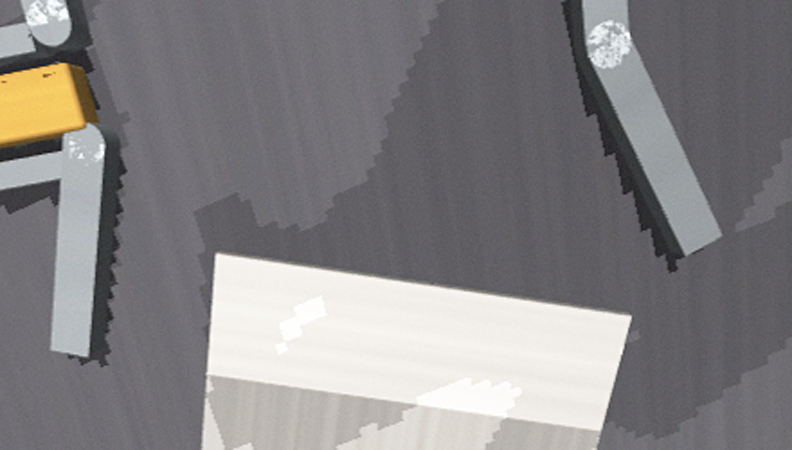

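```bash
python3 - <<'E'
from bp import *
import pickle
s,st=pickle.load(open('w4.pkl','rb'));T=campose(s,st)
bladepose(s,T,(179.8,140.3),(410.3,174.8))
t=1.3477;c=np.array([.5898,-.0364]);Rc=np.array([[np.cos(t),-np.sin(t)],[np.sin(t),np.cos(t)]])
for p in [(105.6,83.3),(398.3,24.4)]: print(Rc.T@(ray(s,T,*p,.020)[:2]-c)*1000)
E
```

```text
width 90.2 edge mid [-15.5 -10.9] yaw -0.3195 centre [-67.7   6.4]
mouth px (24, 46.5) [117.9  78. ]
mouth px (24, -46.5) [383.8  28.3]
[23.02755834 51.32285517]
[ 24.37905194 -51.37598478]
```

Call:
{"op": "arm_command", "data": {"commands": [{"dx":0,"dy":0,"dz":0.6,"wx":0,"wy":0,"wz":-0.01},{"dx":1,"dy":0,"dz":0.6,"wx":0,"wy":0,"wz":-0.03},{"dx":3,"dy":0.2,"dz":0.6,"wx":0,"wy":0,"wz":-0.06},{"dx":5,"dy":0.3,"dz":0.6,"wx":0,"wy":0,"wz":-0.09},{"dx":7,"dy":0.4,"dz":0.6,"wx":0,"wy":0,"wz":-0.12},{"dx":9,"dy":0.5,"dz":0.6,"wx":0,"wy":0,"wz":-0.15}]}}

```text
clock: 8.85
tool_pos: [0.5749, -0.0904, 0.0132]
eef_rot: [-2.473, -1.933, 0.004]
wrist_force: [-1.5, -1.9, 9.5]
finger_gap: 0.0428
```

```bash
python3 - <<'E'
from bp import *
st=rep();s=viewer.snapshot('wrist');save(s,'w5');T=campose(s,st);import pickle;pickle.dump((s,st),open('w5.pkl','wb'))
im=s['color'][:,:,::-1]
cv2.imwrite('pics/w5a.png',cv2.resize(im[0:300,60:500],None,fx=1.8,fy=1.8,interpolation=cv2.INTER_CUBIC))
E
```

```text
t 8.85 F tool [-2.24 -1.04 -9.51] M tool [-0.093 -0.588  0.076] carrier xy -55.9 2.6 z 13.23 yaw-c -0.0208 Fcar -2.22 1.05 tilt [-0.     -0.0041] gap 0.0428
```

View pics/w5a.png

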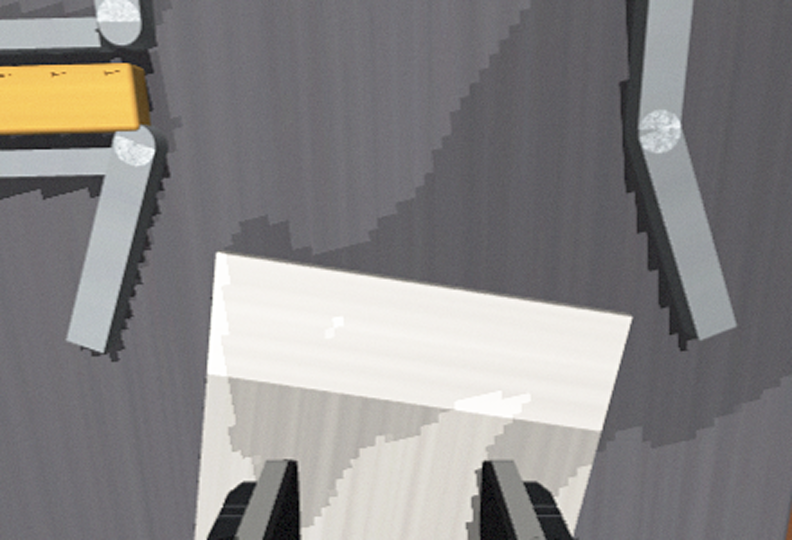

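Call:
{"op": "arm_command", "data": {"commands": [{"dx":2,"dy":0.4,"dz":0,"wx":0,"wy":0,"wz":-0.03},{"dx":4.5,"dy":0.8,"dz":0,"wx":0,"wy":0,"wz":-0.06},{"dx":7,"dy":1.2,"dz":0,"wx":0,"wy":0,"wz":-0.09},{"dx":9.5,"dy":1.6,"dz":0,"wx":0,"wy":0,"wz":-0.12},{"dx":12,"dy":2,"dz":0,"wx":0,"wy":0,"wz":-0.15},{"dx":14.5,"dy":2.1,"dz":0,"wx":0,"wy":0,"wz":-0.172}]}}

```text
clock: 9.65
tool_pos: [0.5805, -0.0768, 0.0132]
eef_rot: [-2.298, -2.138, 0.003]
wrist_force: [-0.3, -2.3, 9.6]
finger_gap: 0.0428
```

```bash
python3 - <<'E'
from bp import *
st=rep();s=viewer.snapshot('wrist');save(s,'w6');T=campose(s,st);import pickle;pickle.dump((s,st),open('w6.pkl','wb'))
im=s['color'][:,:,::-1]
cv2.imwrite('pics/w6a.png',cv2.resize(im[0:300,60:500],None,fx=1.8,fy=1.8,interpolation=cv2.INTER_CUBIC))
bladepose(s,T,(179.8,140.3),(410.3,174.8))
E
```

```text
t 9.65 F tool [-2.36 -0.22 -9.63] M tool [-0.099 -0.535  0.051] carrier xy -41.4 0.1 z 13.24 yaw-c 0.1509 Fcar -2.37 -0.18 tilt [ 0.0008 -0.0038] gap 0.0428
width 90.2 edge mid [ 9.9 -0.2] yaw 0.0023 centre [-45.1  -0.3]
mouth px (24, 46.5) [174.8 102.1]
mouth px (24, -46.5) [428.2 141.7]
```

View pics/w6a.png

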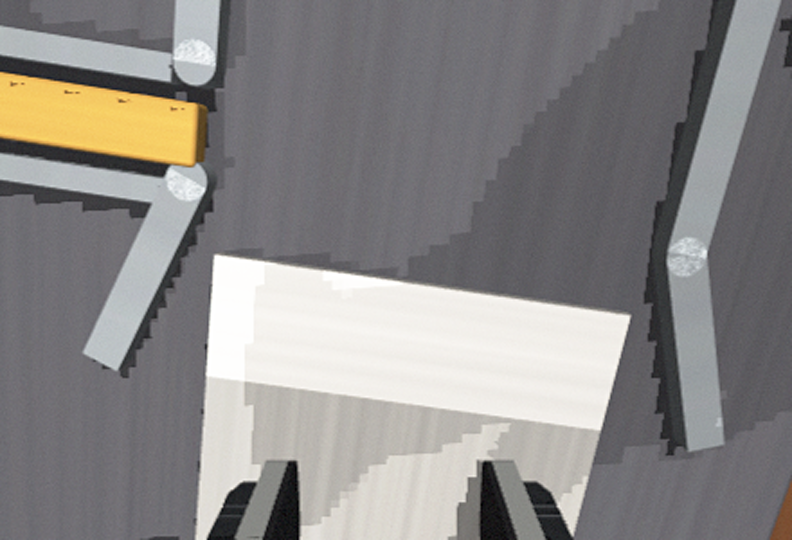

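```bash
python3 - <<'E'
from bp import *
import pickle
s,st=pickle.load(open('w6.pkl','rb'));T=campose(s,st)
t=1.3477;c=np.array([.5898,-.0364]);Rc=np.array([[np.cos(t),-np.sin(t)],[np.sin(t),np.cos(t)]])
f=lambda u,v,z:Rc.T@(ray(s,T,u/1.8+60-.2,v/1.8-.2,z)[:2]-c)*1000
print(f(186,182,.02),f(687,257,.02))
print('right inner edge', f(668,248,.02), f(714,0,.02),'left fence inner',f(216,68,.02),f(221,0,.02))
E
```

```text
[23.79618901 50.6390026 ] [ 24.425483  -51.4060751]
right inner edge [ 25.61020137 -47.08057439] [ 70.58620728 -42.97960922] left fence inner [45.46175106 46.27797311] [57.07419976 46.20903658]
```

Call:
{"op": "arm_command", "data": {"commands": [{"dx":2,"dy":0.3,"dz":0.3,"wx":0,"wy":0,"wz":0},{"dx":5,"dy":0.75,"dz":0.5,"wx":0,"wy":0,"wz":0},{"dx":9,"dy":1.37,"dz":0.5,"wx":0,"wy":0,"wz":0},{"dx":13,"dy":1.98,"dz":0.5,"wx":0,"wy":0,"wz":0},{"dx":17,"dy":2.59,"dz":0.5,"wx":0,"wy":0,"wz":0},{"dx":21,"dy":3.19,"dz":0.5,"wx":0,"wy":0,"wz":0},{"dx":25,"dy":3.8,"dz":0.5,"wx":0,"wy":0,"wz":0},{"dx":29,"dy":4.41,"dz":0.5,"wx":0,"wy":0,"wz":0}]}}

```text
clock: 10.7
tool_pos: [0.5876, -0.048, 0.0132]
eef_rot: [-2.299, -2.137, 0.001]
wrist_force: [-0.6, -1.7, 10.5]
finger_gap: 0.043
```

```bash
python3 - <<'E'
from bp import *
st=rep();s=viewer.snapshot('wrist');save(s,'w7');T=campose(s,st);import pickle;pickle.dump((s,st),open('w7.pkl','wb'))
im=s['color'][:,:,::-1]
cv2.imwrite('pics/w7a.png',cv2.resize(im[0:300,60:500],None,fx=1.8,fy=1.8,interpolation=cv2.INTER_CUBIC))
E
```

```text
t 10.7 F tool [ -1.74  -0.46 -10.53] M tool [-0.197 -0.572 -0.004] carrier xy -11.8 -0.4 z 13.2 yaw-c 0.1503 Fcar -1.8 0.16 tilt [ 0.001  -0.0025] gap 0.043
```

View pics/w7a.png

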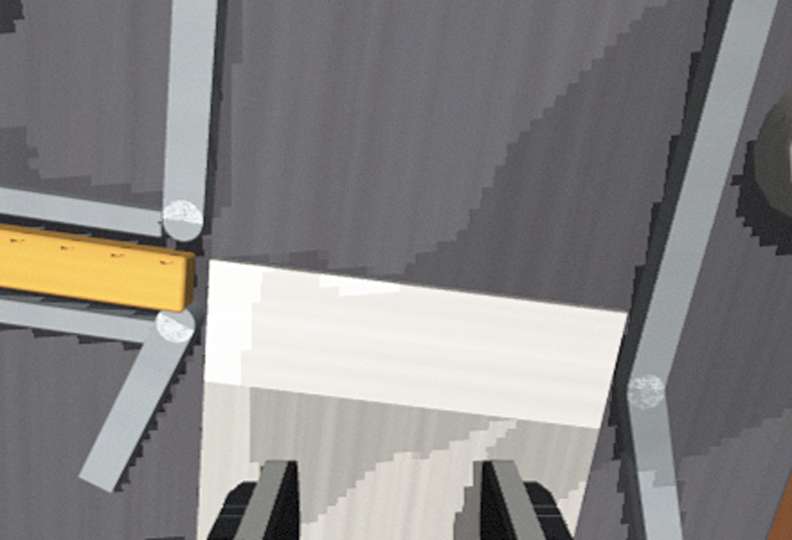

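Call:
{"op": "arm_command", "data": {"commands": [{"dx":2,"dy":0.3,"dz":0.2,"wx":0,"wy":0,"wz":0},{"dx":5,"dy":0.75,"dz":0.4,"wx":0,"wy":0,"wz":0},{"dx":9,"dy":1.37,"dz":0.4,"wx":0,"wy":0,"wz":0},{"dx":13,"dy":1.98,"dz":0.4,"wx":0,"wy":0,"wz":0},{"dx":17,"dy":2.59,"dz":0.4,"wx":0,"wy":0,"wz":0},{"dx":21,"dy":3.19,"dz":0.4,"wx":0,"wy":0,"wz":0},{"dx":25,"dy":3.8,"dz":0.4,"wx":0,"wy":0,"wz":0},{"dx":29,"dy":4.41,"dz":0.4,"wx":0,"wy":0,"wz":0},{"dx":33,"dy":5.02,"dz":0.4,"wx":0,"wy":0,"wz":0},{"dx":37,"dy":5.63,"dz":0.4,"wx":0,"wy":0,"wz":0},{"dx":41,"dy":6.24,"dz":0.4,"wx":0,"wy":0,"wz":0}]}}

```text
clock: 12.12
tool_pos: [0.597, -0.0075, 0.0132]
eef_rot: [-2.299, -2.137, 0.0]
wrist_force: [-0.9, -2.9, 11.5]
finger_gap: 0.0426
```

```bash
python3 - <<'E'
from bp import *
st=rep();s=viewer.snapshot('wrist');save(s,'w8');T=campose(s,st);import pickle;pickle.dump((s,st),open('w8.pkl','wb'))
im=s['color'][:,:,::-1]
cv2.imwrite('pics/w8a.png',cv2.resize(im[0:300,60:500],None,fx=1.8,fy=1.8,interpolation=cv2.INTER_CUBIC))
E
```

```text
t 12.12 F tool [ -2.97  -0.66 -11.48] M tool [-0.16  -0.611 -0.044] carrier xy 29.8 -0.7 z 13.19 yaw-c 0.1502 Fcar -3.05 0.18 tilt [ 0.0014 -0.0019] gap 0.0426
```

View pics/w8a.png

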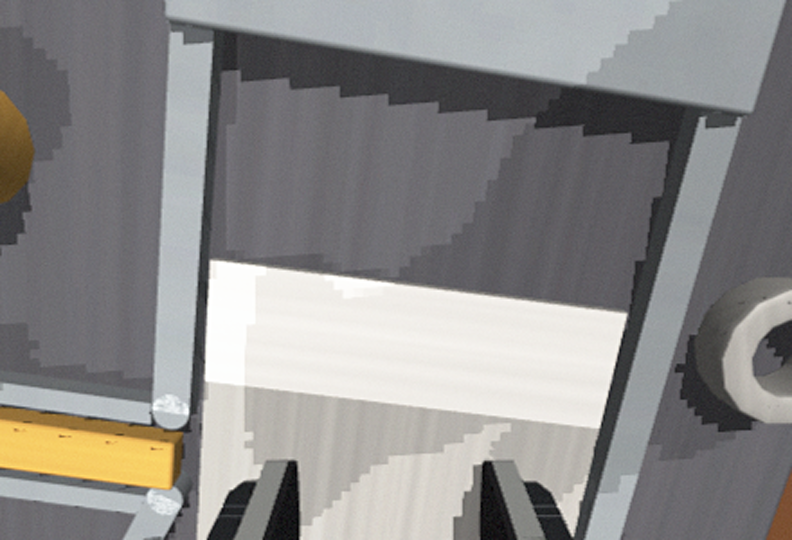

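Call:
{"op": "arm_command", "data": {"commands": [{"dx":2,"dy":0.3,"dz":0,"wx":0,"wy":0,"wz":0},{"dx":5,"dy":0.75,"dz":0.2,"wx":0,"wy":0,"wz":0},{"dx":9,"dy":1.37,"dz":0.4,"wx":0,"wy":0,"wz":0},{"dx":13,"dy":1.98,"dz":0.6,"wx":0,"wy":0,"wz":0},{"dx":17,"dy":2.59,"dz":0.8,"wx":0,"wy":0,"wz":0},{"dx":21,"dy":3.19,"dz":1,"wx":0,"wy":0,"wz":0},{"dx":25,"dy":3.8,"dz":1.2,"wx":0,"wy":0,"wz":0},{"dx":29,"dy":4.41,"dz":1.4,"wx":0,"wy":0,"wz":0},{"dx":33,"dy":5.02,"dz":1.6,"wx":0,"wy":0,"wz":0},{"dx":36,"dy":5.48,"dz":1.8,"wx":0,"wy":0,"wz":0},{"dx":37,"dy":5.63,"dz":2,"wx":0,"wy":0,"wz":0}]}}

```text
clock: 13.55
tool_pos: [0.6054, 0.0283, 0.0131]
eef_rot: [-2.301, -2.138, 0.001]
wrist_force: [-5.0, -4.9, 23.1]
finger_gap: 0.0427
```

```bash
python3 - <<'E'
from bp import *
st=rep();s=viewer.snapshot('wrist');save(s,'w9');T=campose(s,st);import pickle;pickle.dump((s,st),open('w9.pkl','wb'))
im=s['color'][:,:,::-1]
cv2.imwrite('pics/w9a.png',cv2.resize(im[0:300,60:500],None,fx=1.8,fy=1.8,interpolation=cv2.INTER_CUBIC))
E
```

```text
t 13.55 F tool [ -5.21  -4.62 -23.05] M tool [ 0.789 -1.184  0.152] carrier xy 66.6 -0.9 z 13.12 yaw-c 0.1494 Fcar -5.84 3.77 tilt [ 0.0002 -0.0009] gap 0.0427
```

View pics/w9a.png

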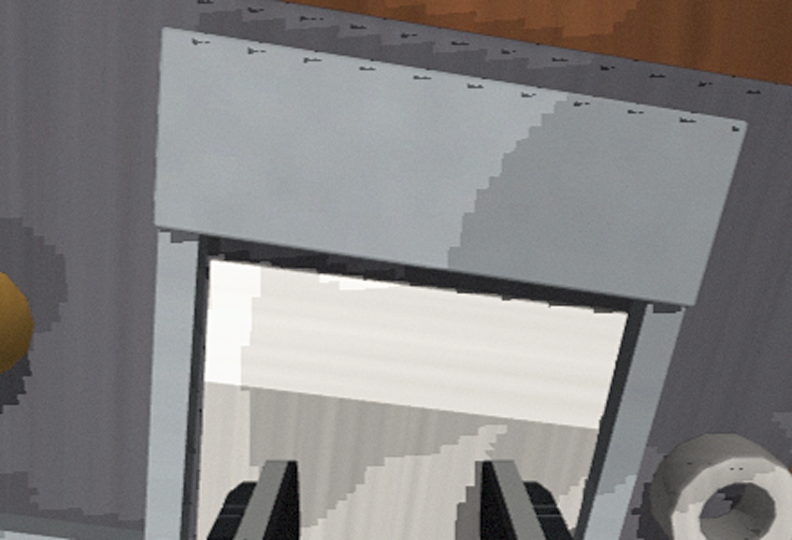

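```bash
python3 - <<'E'
from bp import *
import pickle
s,st=pickle.load(open('w9.pkl','rb'));T=campose(s,st)
t=1.3477;c=np.array([.5898,-.0364]);Rc=np.array([[np.cos(t),-np.sin(t)],[np.sin(t),np.cos(t)]])
f=lambda u,v,z:Rc.T@(ray(s,T,u/1.8+60-.2,v/1.8-.2,z)[:2]-c)*1000
print(f(209,261,.015),f(628,312,.015))
print(f(155,227,.0245),f(695,304,.0245),f(163,28,.0245),f(746,122,.0245))
E
```

```text
[115.95160786  45.13569564] [118.46702892 -45.53351139]
[122.86836715  53.66399119] [123.77771114 -54.70148968] [158.34410506  53.79634051] [158.6164394  -54.19470053]
```

Call:
{"op": "arm_command", "data": {"commands": [{"dx":1,"dy":0.15,"dz":-0.4,"wx":0,"wy":0,"wz":0.004},{"dx":3,"dy":0.45,"dz":-0.4,"wx":0,"wy":0,"wz":0.008},{"dx":5,"dy":0.75,"dz":-0.4,"wx":0,"wy":0,"wz":0.012},{"dx":7,"dy":1.06,"dz":-0.4,"wx":0,"wy":0,"wz":0.016},{"dx":9,"dy":1.37,"dz":-0.4,"wx":0,"wy":0,"wz":0.02}]}}

```text
clock: 14.22
tool_pos: [0.6081, 0.0375, 0.0132]
eef_rot: [-2.322, -2.115, -0.001]
wrist_force: [-1.5, -4.3, 17.7]
finger_gap: 0.0429
```

```bash
python3 -c "
from h import *
rep()"
```

```text
t 14.22 F tool [ -4.36  -1.05 -17.75] M tool [ 0.175 -0.951  0.007] carrier xy 76.1 -1.5 z 13.17 yaw-c 0.1297 Fcar -4.48 0.47 tilt [0.0011 0.0001] gap 0.0429
```

Call:
{"op": "arm_command", "data": {"commands": [{"dx":1,"dy":0.13,"dz":0.3,"wx":0,"wy":0,"wz":0},{"dx":2.5,"dy":0.3,"dz":0.6,"wx":0,"wy":0,"wz":0},{"dx":4,"dy":0.5,"dz":0.6,"wx":0,"wy":0,"wz":0},{"dx":5.5,"dy":0.7,"dz":0.6,"wx":0,"wy":0,"wz":0}]}}

```text
clock: 14.72
tool_pos: [0.6086, 0.0396, 0.0131]
eef_rot: [2.322, 2.111, -0.007]
wrist_force: [-4.6, -15.5, 22.6]
finger_gap: 0.0426
```

```bash
python3 -c "
from h import *
rep()"
```

```text
t 14.72 F tool [-15.99  -3.07 -22.55] M tool [ 0.64  -3.077 -0.155] carrier xy 78.3 -1.5 z 13.13 yaw-c 0.128 Fcar -16.13 1.01 tilt [-0.0056 -0.0004] gap 0.0426
```

Call:
{"op": "arm_command", "data": {"commands": [{"dx":0.3,"dy":0,"dz":0.5,"wx":0,"wy":0,"wz":0},{"dx":0.8,"dy":0.1,"dz":0.5,"wx":0,"wy":0,"wz":0}]}}

```text
clock: 14.98
tool_pos: [0.6086, 0.0397, 0.0131]
eef_rot: [2.322, 2.11, -0.008]
wrist_force: [-5.8, -14.2, 26.5]
finger_gap: 0.0425
```

```bash
python3 -c "
from h import *
rep()"
```

```text
t 14.97 F tool [-14.91  -4.41 -26.42] M tool [ 0.929 -3.228 -0.168] carrier xy 78.4 -1.5 z 13.12 yaw-c 0.1275 Fcar -15.17 2.49 tilt [-0.0065 -0.0003] gap 0.0425
```

Call:
{"op": "arm_command", "data": {"commands": [{"dx":0.5,"dy":0,"dz":0,"wx":0,"wy":0,"wz":0},{"dx":1.2,"dy":0.1,"dz":0,"wx":0,"wy":0,"wz":0},{"dx":1.2,"dy":0.1,"dz":0,"wx":0,"wy":0,"wz":0}]}}

```text
clock: 15.35
tool_pos: [0.6092, 0.0426, 0.0131]
eef_rot: [2.323, 2.112, -0.003]
wrist_force: [-3.9, -8.1, 23.5]
finger_gap: 0.0429
```

```bash
python3 -c "
from h import *
rep()"
```

```text
t 15.35 F tool [ -8.5   -3.09 -23.48] M tool [ 0.699 -1.896 -0.055] carrier xy 81.4 -1.4 z 13.1 yaw-c 0.128 Fcar -8.78 1.99 tilt [-0.0022  0.    ] gap 0.0429
```

Call:
{"op": "arm_command", "data": {"commands": [{"dx":1,"dy":0.13,"dz":-0.4,"wx":0,"wy":0,"wz":0},{"dx":2.5,"dy":0.3,"dz":-0.8,"wx":0,"wy":0,"wz":0},{"dx":4,"dy":0.5,"dz":-1.2,"wx":0,"wy":0,"wz":0},{"dx":5.5,"dy":0.7,"dz":-1.2,"wx":0,"wy":0,"wz":0}]}}

```text
clock: 15.85
tool_pos: [0.6106, 0.0492, 0.0131]
eef_rot: [2.323, 2.114, -0.001]
wrist_force: [-1.8, -7.3, 16.7]
finger_gap: 0.0426
```

```bash
python3 - <<'E'
from bp import *
st=rep();s=viewer.snapshot('wrist');save(s,'w10');T=campose(s,st);import pickle;pickle.dump((s,st),open('w10.pkl','wb'))
im=s['color'][:,:,::-1]
cv2.imwrite('pics/w10a.png',cv2.resize(im[0:300,60:500],None,fx=1.8,fy=1.8,interpolation=cv2.INTER_CUBIC))
E
```

```text
t 15.85 F tool [ -7.45  -1.11 -16.7 ] M tool [ 0.15  -1.54  -0.006] carrier xy 88.0 -1.4 z 13.15 yaw-c 0.1289 Fcar -7.51 0.15 tilt [-0.0009 -0.0002] gap 0.0426
```

View pics/w10a.png

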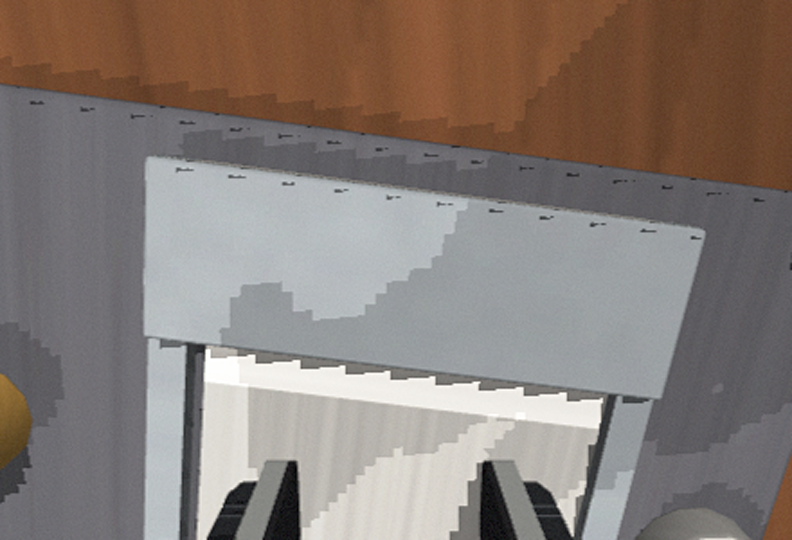

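Call:
{"op": "arm_command", "data": {"commands": [{"dx":1,"dy":0.13,"dz":-0.3,"wx":0,"wy":0,"wz":0},{"dx":2.2,"dy":0.29,"dz":-0.6,"wx":0,"wy":0,"wz":0},{"dx":3.4,"dy":0.44,"dz":-0.8,"wx":0,"wy":0,"wz":0},{"dx":4.6,"dy":0.6,"dz":-0.8,"wx":0,"wy":0,"wz":0},{"dx":5.8,"dy":0.75,"dz":-0.8,"wx":0,"wy":0,"wz":0},{"dx":7,"dy":0.9,"dz":-0.8,"wx":0,"wy":0,"wz":0},{"dx":8,"dy":1.04,"dz":-0.8,"wx":0,"wy":0,"wz":0}]}}

```text
clock: 16.77
tool_pos: [0.612, 0.0573, 0.0132]
eef_rot: [-2.323, -2.114, 0.002]
wrist_force: [-2.1, -6.7, 15.1]
finger_gap: 0.0428
```

```bash
python3 -c "
from h import *
rep()"
```

```text
t 16.77 F tool [ -6.88  -1.48 -15.08] M tool [-0.102 -1.367  0.045] carrier xy 96.3 -0.9 z 13.19 yaw-c 0.1291 Fcar -7.0 0.56 tilt [-0.0006 -0.0014] gap 0.0428
```

Call:
{"op": "arm_command", "data": {"commands": [{"dx":0.5,"dy":0.07,"dz":-0.3,"wx":0,"wy":0,"wz":0},{"dx":1,"dy":0.13,"dz":-0.5,"wx":0,"wy":0,"wz":0},{"dx":1.5,"dy":0.2,"dz":-0.5,"wx":0,"wy":0,"wz":0},{"dx":2,"dy":0.26,"dz":-0.5,"wx":0,"wy":0,"wz":0}]}}

```text
clock: 17.27
tool_pos: [0.6122, 0.0594, 0.0132]
eef_rot: [-2.322, -2.114, 0.002]
wrist_force: [-0.6, -6.3, 11.9]
finger_gap: 0.0427
```

```bash
python3 -c "
from h import *
rep()"
```

```text
t 17.27 F tool [-6.320e+00  1.000e-02 -1.192e+01] M tool [-0.208 -1.252  0.046] carrier xy 98.4 -0.7 z 13.2 yaw-c 0.1291 Fcar -6.25 -0.84 tilt [-0.0003 -0.0019] gap 0.0427
```

Call:
{"op": "arm_command", "data": {"commands": [{"dx":0.4,"dy":0.05,"dz":0,"wx":0,"wy":0,"wz":0},{"dx":0.8,"dy":0.1,"dz":0,"wx":0,"wy":0,"wz":0}]}}

```text
clock: 17.52
tool_pos: [0.6124, 0.0602, 0.0132]
eef_rot: [-2.322, -2.114, 0.003]
wrist_force: [-0.5, -5.1, 12.5]
finger_gap: 0.0428
```

```bash
python3 -c "
from h import *
rep()"
```

```text
t 17.52 F tool [ -5.1   -0.1  -12.46] M tool [-0.207 -1.237  0.051] carrier xy 99.2 -0.6 z 13.18 yaw-c 0.1292 Fcar -5.06 -0.58 tilt [-0.0004 -0.002 ] gap 0.0428
```

Call:
{"op": "arm_command", "data": {"commands": [{"dx":0.4,"dy":0.05,"dz":0,"wx":0,"wy":0,"wz":0},{"dx":0.8,"dy":0.1,"dz":0,"wx":0,"wy":0,"wz":0}]}}

```text
clock: 17.77
tool_pos: [0.6125, 0.0609, 0.0132]
eef_rot: [-2.323, -2.114, 0.003]
wrist_force: [-1.3, -6.5, 11.7]
finger_gap: 0.0426
```

```bash
python3 -c "
from h import *
rep()"
```

```text
t 17.77 F tool [ -6.55  -0.68 -11.7 ] M tool [-0.199 -1.399  0.08 ] carrier xy 99.9 -0.6 z 13.17 yaw-c 0.129 Fcar -6.58 -0.19 tilt [-0.0005 -0.002 ] gap 0.0426
```

Call:
{"op": "arm_command", "data": {"commands": [{"dx":0.4,"dy":0.05,"dz":0,"wx":0,"wy":0,"wz":0},{"dx":0.8,"dy":0.1,"dz":0,"wx":0,"wy":0,"wz":0}]}}

```text
clock: 18.02
tool_pos: [0.6125, 0.061, 0.0132]
eef_rot: [-2.324, -2.114, 0.004]
wrist_force: [-1.0, -8.3, 12.8]
finger_gap: 0.0425
```

```bash
python3 -c "
from h import *
rep()"
```

```text
t 18.02 F tool [ -8.4   -0.27 -12.77] M tool [-0.205 -1.676  0.046] carrier xy 100.0 -0.6 z 13.19 yaw-c 0.1285 Fcar -8.34 -0.83 tilt [-0.0019 -0.0022] gap 0.0425
```

Call:
{"op": "arm_command", "data": {"commands": [{"dx":0.4,"dy":0.05,"dz":0,"wx":0,"wy":0,"wz":0},{"dx":0.7,"dy":0.1,"dz":0,"wx":0,"wy":0,"wz":0},{"dx":0.7,"dy":0.1,"dz":0,"wx":0,"wy":0,"wz":0}]}}

```text
clock: 18.4
tool_pos: [0.6125, 0.0611, 0.0132]
eef_rot: [2.324, 2.113, -0.006]
wrist_force: [-0.6, -9.1, 13.2]
finger_gap: 0.0428
```

```bash
python3 - <<'E'
from bp import *
st=rep();s=viewer.snapshot('wrist');save(s,'w11');T=campose(s,st);import pickle;pickle.dump((s,st),open('w11.pkl','wb'))
im=s['color'][:,:,::-1]
cv2.imwrite('pics/w11a.png',cv2.resize(im[120:420,60:500],None,fx=1.8,fy=1.8,interpolation=cv2.INTER_CUBIC))
E
```

```text
t 18.4 F tool [ -9.12   0.25 -13.19] M tool [-0.148 -1.917  0.161] carrier xy 100.1 -0.6 z 13.19 yaw-c 0.128 Fcar -8.97 -1.44 tilt [-0.0029 -0.0024] gap 0.0428
```

View pics/w11a.png

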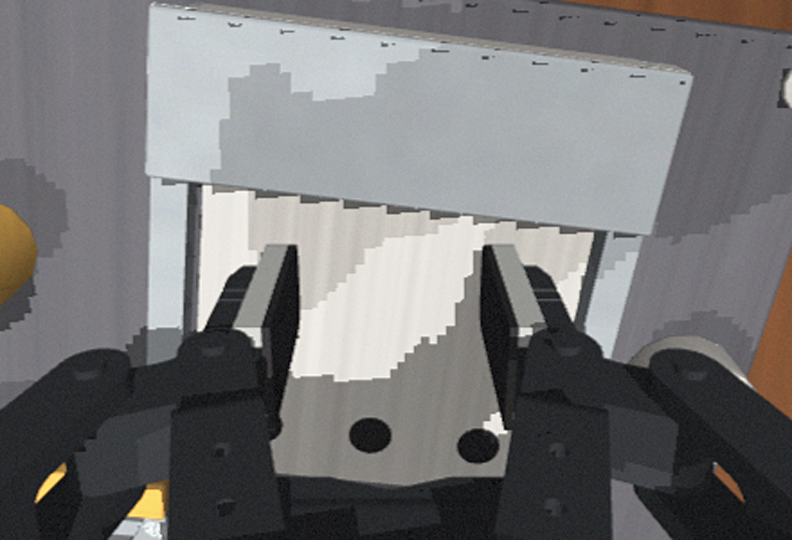

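Call:
{"op": "arm_command", "data": {"commands": [{"dx":0,"dy":0,"dz":0,"wx":0,"wy":0,"wz":0.006},{"dx":0,"dy":0,"dz":0,"wx":0,"wy":0,"wz":0.012},{"dx":0,"dy":0,"dz":0,"wx":0,"wy":0,"wz":0.012}]}}

```text
clock: 18.82
tool_pos: [0.6126, 0.0616, 0.0132]
eef_rot: [-2.336, -2.099, 0.005]
wrist_force: [-1.0, -6.9, 12.3]
finger_gap: 0.0427
```

```bash
python3 -c "
from h import *
rep()"
```

```text
t 18.82 F tool [ -6.94  -0.25 -12.31] M tool [-0.137 -1.682  0.145] carrier xy 100.6 -0.5 z 13.16 yaw-c 0.1162 Fcar -6.89 -0.58 tilt [-0.0018 -0.0024] gap 0.0427
```

Call:
{"op": "arm_command", "data": {"commands": [{"dx":0.3,"dy":0,"dz":0,"wx":0,"wy":0,"wz":0.004},{"dx":0.6,"dy":0,"dz":0,"wx":0,"wy":0,"wz":0.008},{"dx":0.6,"dy":0,"dz":0,"wx":0,"wy":0,"wz":0.008}]}}

```text
clock: 19.2
tool_pos: [0.6127, 0.062, 0.0132]
eef_rot: [-2.345, -2.09, 0.005]
wrist_force: [0.2, -6.9, 12.4]
finger_gap: 0.0425
```

```bash
python3 -c "
from h import *
rep()"
```

```text
t 19.2 F tool [ -6.81   1.   -12.38] M tool [-0.245 -1.786  0.147] carrier xy 101.0 -0.5 z 13.19 yaw-c 0.1081 Fcar -6.64 -1.75 tilt [-0.0022 -0.0023] gap 0.0425
```

Still creeping in; continue.

Call:
{"op": "arm_command", "data": {"commands": [{"dx":0.3,"dy":0,"dz":0,"wx":0,"wy":0,"wz":0.004},{"dx":0.6,"dy":0,"dz":0,"wx":0,"wy":0,"wz":0.008},{"dx":0.6,"dy":0,"dz":0,"wx":0,"wy":0,"wz":0.008}]}}

```text
clock: 19.58
tool_pos: [0.6127, 0.0623, 0.0132]
eef_rot: [2.354, 2.08, -0.006]
wrist_force: [-1.6, -8.5, 12.8]
finger_gap: 0.043
```

```bash
python3 -c "
from h import *
rep()"
```

```text
t 19.57 F tool [ -8.64  -0.56 -12.81] M tool [-0.237 -1.883  0.149] carrier xy 101.3 -0.5 z 13.17 yaw-c 0.0999 Fcar -8.61 -0.33 tilt [-0.0028 -0.0023] gap 0.043
```

Call:
{"op": "arm_command", "data": {"commands": [{"dx":0.3,"dy":0,"dz":0,"wx":0,"wy":0,"wz":0},{"dx":0.6,"dy":0,"dz":0,"wx":0,"wy":0,"wz":0},{"dx":0.6,"dy":0,"dz":0,"wx":0,"wy":0,"wz":0}]}}

```text
clock: 19.95
tool_pos: [0.6127, 0.0625, 0.0132]
eef_rot: [2.354, 2.08, -0.007]
wrist_force: [-0.9, -8.9, 13.4]
finger_gap: 0.043
```

```bash
python3 -c "
from h import *
rep()"
```

```text
t 19.95 F tool [ -8.96   0.19 -13.37] M tool [-0.185 -2.157  0.151] carrier xy 101.5 -0.4 z 13.15 yaw-c 0.0996 Fcar -8.85 -1.11 tilt [-0.0037 -0.0023] gap 0.043
```

```bash
python3 - <<'E'
from bp import *
st=rep();s=viewer.snapshot('wrist');save(s,'w12');T=campose(s,st);import pickle;pickle.dump((s,st),open('w12.pkl','wb'))
im=s['color'][:,:,::-1]
cv2.imwrite('pics/w12a.png',cv2.resize(im[120:420,60:500],None,fx=1.8,fy=1.8,interpolation=cv2.INTER_CUBIC))
E
```

```text
t 19.95 F tool [ -8.96   0.19 -13.37] M tool [-0.185 -2.157  0.151] carrier xy 101.5 -0.4 z 13.15 yaw-c 0.0996 Fcar -8.85 -1.11 tilt [-0.0037 -0.0023] gap 0.043
```

View pics/w12a.png

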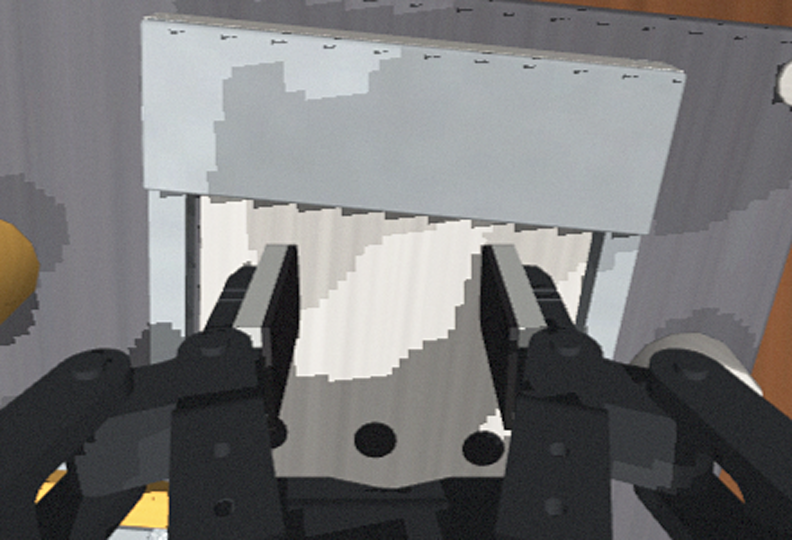

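```bash
python3 - <<'E'
from bp import *
import pickle
t=1.3477;c=np.array([.5898,-.0364]);Rc=np.array([[np.cos(t),-np.sin(t)],[np.sin(t),np.cos(t)]])
for n,h,g in [('w11',[(369.5,435.5),(478,446)],[(147,177),(651,235)]),('w12',[(375,439.5),(483,448.5)],[(144,189),(651,235)])]:
    s,st=pickle.load(open(n+'.pkl','rb'));T=campose(s,st)
    f=lambda u,v,z:Rc.T@(ray(s,T,(u+.5)/1.8+60-.5,(v+.5)/1.8+120-.5,z)[:2]-c)*1000
    H=[f(*p,.015) for p in h];G=[f(*p,.0245) for p in g]
    print(n,H,G,'yaw H',-(H[0]-H[1])[0]/(H[0]-H[1])[1],'yaw G',-(G[0]-G[1])[0]/(G[0]-G[1])[1])
    print('edge-home est', H[0][0]+95-(np.mean([G[0][0],G[1][0]])-122)-150)
E
```

```text
w11 [array([54.66838189, -1.33722319]), array([ 55.05458399, -29.63894739])] [array([122.70720913,  53.70734436]), array([123.35971032, -54.70401055])] yaw H 0.013645885907115017 yaw G 0.006018753263360401
edge-home est -1.3650778291785741
w12 [array([54.94677468, -1.43341879]), array([ 54.98086573, -29.61004949])] [array([122.87446409,  53.83387108]), array([123.23766693, -55.17236553])] yaw H 0.001209905235973699 yaw G 0.003331945517178622
edge-home est -1.109290830608245
```

Call:
{"op": "arm_command", "data": {"commands": [{"dx":0.3,"dy":0,"dz":0.3,"wx":0,"wy":0,"wz":0},{"dx":0.7,"dy":0,"dz":0.5,"wx":0,"wy":0,"wz":0},{"dx":1.1,"dy":0,"dz":0.5,"wx":0,"wy":0,"wz":0},{"dx":1.1,"dy":0,"dz":0.5,"wx":0,"wy":0,"wz":0}]}}

```text
clock: 20.5
tool_pos: [0.6127, 0.0625, 0.0132]
eef_rot: [2.353, 2.078, -0.009]
wrist_force: [-2.8, -12.3, 16.3]
finger_gap: 0.0427
```

```bash
python3 - <<'E'
from bp import *
st=rep();s=viewer.snapshot('wrist');save(s,'w13');T=campose(s,st);import pickle;pickle.dump((s,st),open('w13.pkl','wb'))
im=s['color'][:,:,::-1]
cv2.imwrite('pics/w13a.png',cv2.resize(im[120:420,60:500],None,fx=1.8,fy=1.8,interpolation=cv2.INTER_CUBIC))
E
```

```text
t 20.5 F tool [-12.61  -1.26 -16.27] M tool [-0.022 -2.663  0.165] carrier xy 101.6 -0.5 z 13.17 yaw-c 0.0989 Fcar -12.58 -0.01 tilt [-0.0055 -0.0021] gap 0.0427
```

View pics/w13a.png

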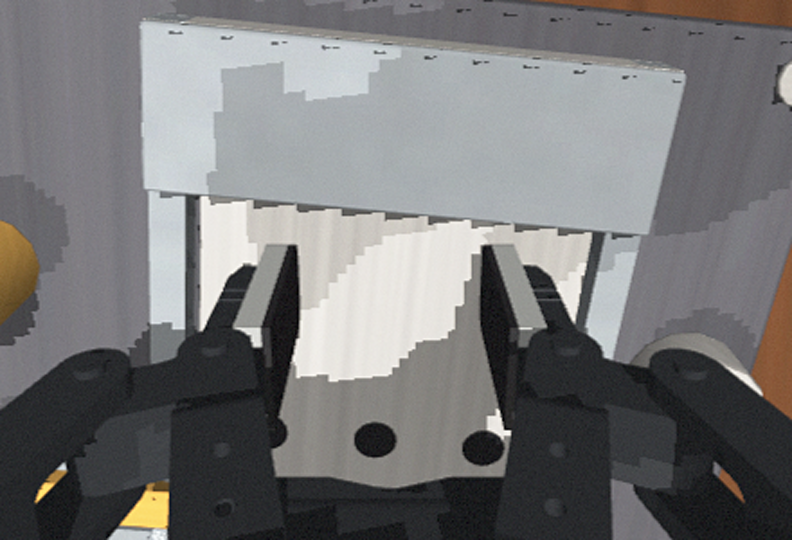

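Call:
{"op": "arm_command", "data": {"commands": [{"dx":-0.8,"dy":0,"dz":-0.5,"wx":0,"wy":0,"wz":0},{"dx":-1.2,"dy":0,"dz":-2,"wx":0,"wy":0,"wz":0},{"dx":-1.2,"dy":0,"dz":-4,"wx":0,"wy":0,"wz":0},{"dx":-1.2,"dy":0,"dz":-10,"wx":0,"wy":0,"wz":0},{"dx":-1.2,"dy":0,"dz":-40,"wx":0,"wy":0,"wz":0},{"dx":-20,"dy":0,"dz":-90,"wx":0,"wy":0,"wz":0},{"dx":-60,"dy":0,"dz":-140,"wx":0,"wy":0,"wz":0},{"dx":-60,"dy":0,"dz":-140,"wx":0,"wy":0,"wz":0},{"dx":-60,"dy":0,"dz":-140,"wx":0,"wy":0,"wz":0}], "hand": 50}}

```text
clock: 21.68
tool_pos: [0.6038, 0.0078, 0.1488]
eef_rot: [-2.343, -2.078, 0.007]
wrist_force: [-0.2, 0.2, 0.1]
finger_gap: 0.0426
```

```bash
python3 - <<'E'
from bp import *
st=rep();s=viewer.snapshot('wrist');save(s,'w14');T=campose(s,st);import pickle;pickle.dump((s,st),open('w14.pkl','wb'))
E
```

```text
t 21.68 F tool [ 0.18 -0.25 -0.11] M tool [ 0.077  0.019 -0.017] carrier xy 46.2 -3.8 z 148.81 yaw-c 0.1031 Fcar 0.16 0.26 tilt [ 0.0032 -0.0105] gap 0.0426
```

View pics/w14.png

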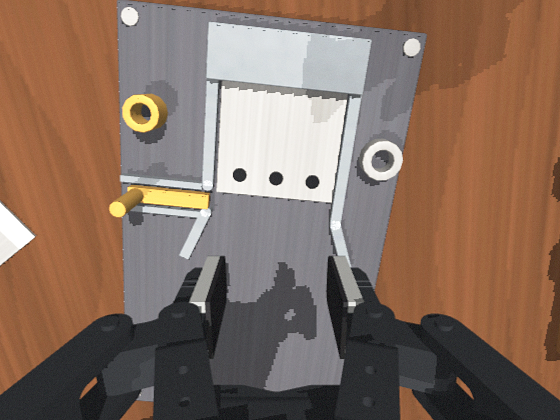

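```bash
python3 - <<'E'
import cv2
im=cv2.imread('pics/w14.png')
cv2.imwrite('pics/w14a.png',cv2.resize(im[70:240,100:380],None,fx=2.8,fy=2.8,interpolation=cv2.INTER_CUBIC))
E
```

```text
(no output)
```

View pics/w14a.png

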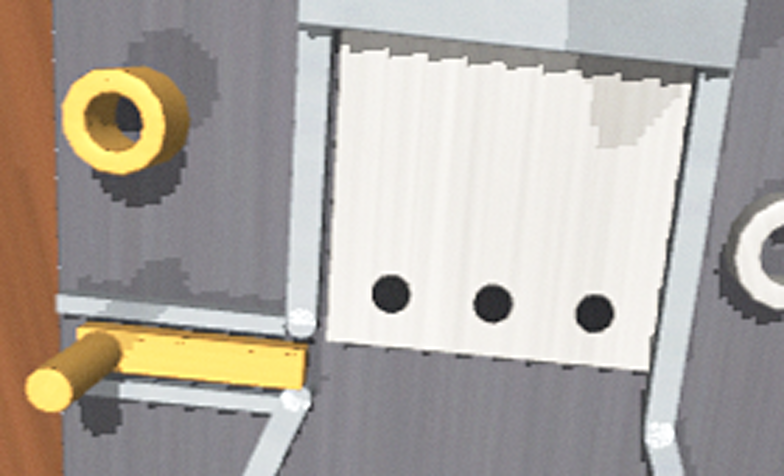

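```bash
python3 - <<'E'
from bp import *
import pickle
t=1.3477;c=np.array([.5898,-.0364]);Rc=np.array([[np.cos(t),-np.sin(t)],[np.sin(t),np.cos(t)]])
s,st=pickle.load(open('w14.pkl','rb'));T=campose(s,st)
f=lambda u,v,z:(Rc.T@(ray(s,T,(u+.5)/2.8+100-.5,(v+.5)/2.8+70-.5,z)[:2]-c)*1000).round(1)
print('rear',f(327,341,.015),f(650,371,.015),'guard',f(299,24,.0245),f(735,69,.0245),'joints',f(294,401,.02),f(660,435,.02),'pin',f(49,390,.056),'keeper',f(306,346,.021),f(305,375,.021),'holes',f(391,293,.015),f(594,313,.015))
E
```

```text
rear [39.7 43.7] [ 40.6 -46.8] guard [122.7  53.6] [123.2 -54.4] joints [22.9 51.1] [ 23.8 -51.5] pin [ 32.6 103.8] keeper [39.5 48.4] [31.2 48.3] holes [55.3 27. ] [ 55.6 -29. ]
```

```bash
python3 - <<'E'
from h import *
t=1.3477;c=np.array([.5898,-.0364]);Rc=np.array([[np.cos(t),-np.sin(t)],[np.sin(t),np.cos(t)]])
p=c+Rc@np.array([.032,.1037]);print(p)
for z in (.1,.030): print(delta([*p,z],1.352))
E
```

```text
[0.49575   0.0177506]
(array([  -3.39, -107.21,   49.09]), array([-0.0126, -0.0022,  0.0994]))
(array([  -3.59, -106.34,  119.09]), array([-0.0126, -0.0022,  0.0994]))
```

Call:
{"op": "arm_command", "data": {"commands": [{"dx":-1,"dy":-30,"dz":0,"wx":-0.005,"wy":0,"wz":0.03},{"dx":-2,"dy":-65,"dz":10,"wx":-0.01,"wy":0,"wz":0.06},{"dx":-3,"dy":-95,"dz":25,"wx":-0.0126,"wy":-0.002,"wz":0.0994},{"dx":-3.4,"dy":-107.2,"dz":45,"wx":-0.0126,"wy":-0.002,"wz":0.0994},{"dx":-3.4,"dy":-107.2,"dz":49,"wx":-0.0126,"wy":-0.002,"wz":0.0994},{"dx":-3.4,"dy":-107.2,"dz":49,"wx":-0.0126,"wy":-0.002,"wz":0.0994}], "hand": 50}}

```text
clock: 22.48
tool_pos: [0.497, 0.0176, 0.1005]
eef_rot: [2.449, 1.965, 0.002]
wrist_force: [-0.7, -0.4, -0.1]
finger_gap: 0.0429
```

```bash
python3 - <<'E'
from bp import *
st=rep();s=viewer.snapshot('wrist');save(s,'w15');T=campose(s,st)
print([(d['p'],w(T,d['position'])) for d in spotter.tip_of(s,'keeper_pin')[:2]])
E
```

```text
t 22.48 F tool [-0.53 -0.61  0.14] M tool [-0.002 -0.05   0.034] carrier xy 32.2 102.4 z 100.5 yaw-c 0.0047 Fcar -0.54 0.61 tilt [0.0001 0.0015] gap 0.0429
[(0.72, array([0.49765081, 0.01641552, 0.03990141]))]
```

View pics/w15.png

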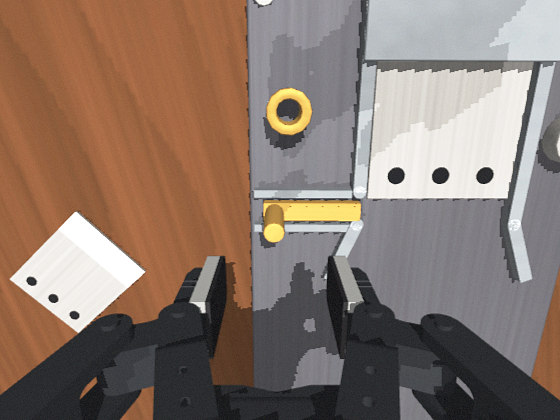

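Call:
{"op": "arm_command", "data": {"commands": [{"dx":0,"dy":0,"dz":20,"wx":0,"wy":0,"wz":0},{"dx":0,"dy":0,"dz":40,"wx":0,"wy":0,"wz":0},{"dx":0,"dy":0,"dz":55,"wx":0,"wy":0,"wz":0},{"dx":0,"dy":0,"dz":65,"wx":0,"wy":0,"wz":0},{"dx":0,"dy":0,"dz":70,"wx":0,"wy":0,"wz":0},{"dx":0,"dy":0,"dz":70,"wx":0,"wy":0,"wz":0}]}}

```text
clock: 23.32
tool_pos: [0.4972, 0.0171, 0.0312]
eef_rot: [2.45, 1.964, 0.003]
wrist_force: [0.5, -0.7, 0.4]
finger_gap: 0.0427
```

Call:
{"op": "arm_command", "data": {"commands": [{"dx":0,"dy":3,"dz":0,"wx":0,"wy":0,"wz":0},{"dx":0,"dy":7,"dz":0,"wx":0,"wy":0,"wz":0},{"dx":0,"dy":11,"dz":0,"wx":0,"wy":0,"wz":0},{"dx":0,"dy":14,"dz":0,"wx":0,"wy":0,"wz":0},{"dx":0,"dy":17,"dz":0,"wx":0,"wy":0,"wz":0},{"dx":0,"dy":20,"dz":0,"wx":0,"wy":0,"wz":0},{"dx":0,"dy":23,"dz":0,"wx":0,"wy":0,"wz":0},{"dx":0,"dy":26,"dz":0,"wx":0,"wy":0,"wz":0}]}}

```text
clock: 24.32
tool_pos: [0.5224, 0.0114, 0.0311]
eef_rot: [2.45, 1.964, 0.002]
wrist_force: [-1.7, 0.5, -0.4]
finger_gap: 0.0428
```

```bash
python3 - <<'E'
from bp import *
st=rep();s=viewer.snapshot('wrist');save(s,'w16')
E
```

```text
t 24.32 F tool [ 0.09 -1.72  0.41] M tool [ 0.292 -0.046  0.031] carrier xy 31.7 76.3 z 31.11 yaw-c 0.0037 Fcar 0.08 1.72 tilt [0.0002 0.0023] gap 0.0428
```

View pics/w16.png

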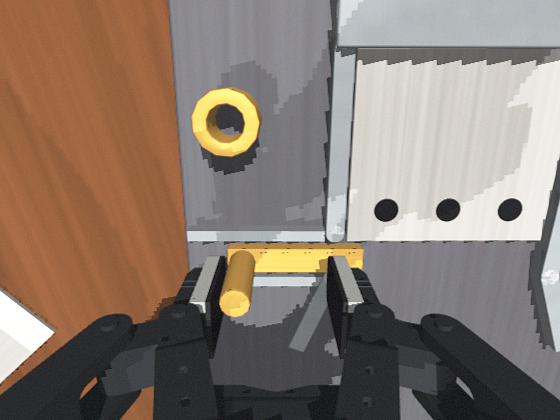

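Call:
{"op": "arm_command", "data": {"commands": [{"dx":0,"dy":3,"dz":0,"wx":0,"wy":0,"wz":0},{"dx":0,"dy":7,"dz":0,"wx":0,"wy":0,"wz":0},{"dx":0,"dy":11,"dz":0,"wx":0,"wy":0,"wz":0},{"dx":0,"dy":15,"dz":0,"wx":0,"wy":0,"wz":0},{"dx":0,"dy":19,"dz":0,"wx":0,"wy":0,"wz":0},{"dx":0,"dy":23,"dz":0,"wx":0,"wy":0,"wz":0},{"dx":0,"dy":27,"dz":0,"wx":0,"wy":0,"wz":0},{"dx":0,"dy":30,"dz":0,"wx":0,"wy":0,"wz":0},{"dx":0,"dy":32,"dz":0,"wx":0,"wy":0,"wz":0}]}}

```text
clock: 25.5
tool_pos: [0.554, 0.0044, 0.0314]
eef_rot: [2.45, 1.964, 0.003]
wrist_force: [-2.1, 0.2, -0.5]
finger_gap: 0.0427
```

Call:
{"op": "arm_command", "data": {"commands": [{"dx":0,"dy":1,"dz":0,"wx":0,"wy":0,"wz":0},{"dx":0,"dy":2,"dz":0,"wx":0,"wy":0,"wz":0},{"dx":0,"dy":3,"dz":0,"wx":0,"wy":0,"wz":0},{"dx":0,"dy":4,"dz":0,"wx":0,"wy":0,"wz":0}]}}

```text
clock: 26.0
tool_pos: [0.5576, 0.0036, 0.0314]
eef_rot: [2.45, 1.964, 0.003]
wrist_force: [-1.7, -0.2, -0.4]
finger_gap: 0.0426
```

```bash
python3 -c "
from h import *
rep()"
```

```text
t 26.0 F tool [-0.52 -1.6   0.35] M tool [ 0.334 -0.051  0.02 ] carrier xy 31.9 40.2 z 31.41 yaw-c 0.0037 Fcar -0.53 1.6 tilt [0.0004 0.0028] gap 0.0426
```

Call:
{"op": "arm_command", "data": {"commands": [{"dx":0,"dy":0.7,"dz":0,"wx":0,"wy":0,"wz":0},{"dx":0,"dy":1.4,"dz":0,"wx":0,"wy":0,"wz":0},{"dx":0,"dy":2.1,"dz":0,"wx":0,"wy":0,"wz":0},{"dx":0,"dy":2.6,"dz":0,"wx":0,"wy":0,"wz":0}]}}

```text
clock: 26.5
tool_pos: [0.5587, 0.0034, 0.0312]
eef_rot: [-2.451, -1.965, -0.0]
wrist_force: [-5.5, 0.8, 2.9]
finger_gap: 0.0426
```

```bash
python3 -c "
from h import *
rep()"
```

```text
t 26.5 F tool [-0.36 -5.5  -2.86] M tool [ 1.35  -0.02   0.004] carrier xy 31.9 39.2 z 31.2 yaw-c 0.0039 Fcar -0.38 5.5 tilt [ 0.0004 -0.0002] gap 0.0426
```

Call:
{"op": "arm_command", "data": {"commands": [{"dx":0,"dy":0.6,"dz":0,"wx":0,"wy":0,"wz":0},{"dx":0,"dy":1.2,"dz":0,"wx":0,"wy":0,"wz":0}]}}

```text
clock: 26.75
tool_pos: [0.5587, 0.0033, 0.031]
eef_rot: [-2.449, -1.964, 0.002]
wrist_force: [-7.5, 2.7, 5.8]
finger_gap: 0.0428
```

```bash
python3 -c "
from h import *
rep()"
```

```text
t 26.75 F tool [ 1.05 -7.95 -5.73] M tool [1.825 0.057 0.016] carrier xy 31.9 39.1 z 30.95 yaw-c 0.0041 Fcar 1.01 7.95 tilt [ 0.0004 -0.0024] gap 0.0428
```

Call:
{"op": "arm_command", "data": {"commands": [{"dx":0,"dy":-3,"dz":0,"wx":0,"wy":0,"wz":0},{"dx":0,"dy":-10,"dz":0,"wx":0,"wy":0,"wz":0},{"dx":0,"dy":-17,"dz":0,"wx":0,"wy":0,"wz":0},{"dx":0,"dy":-17,"dz":0,"wx":0,"wy":0,"wz":0},{"dx":0,"dy":-17,"dz":-30,"wx":0,"wy":0,"wz":0},{"dx":0,"dy":-17,"dz":-80,"wx":0,"wy":0,"wz":0},{"dx":0,"dy":-17,"dz":-130,"wx":0,"wy":0,"wz":0},{"dx":0,"dy":0,"dz":-160,"wx":0,"wy":0,"wz":0},{"dx":0,"dy":0,"dz":-160,"wx":0,"wy":0,"wz":0},{"dx":0,"dy":0,"dz":-160,"wx":0,"wy":0,"wz":0}]}}

```text
clock: 28.0
tool_pos: [0.5602, 0.0028, 0.1904]
eef_rot: [2.451, 1.964, 0.001]
wrist_force: [-0.5, -0.6, -0.6]
finger_gap: 0.0427
```

```bash
python3 - <<'E'
from bp import *
st=rep();s=viewer.snapshot('wrist');save(s,'w17');T=campose(s,st);import pickle;pickle.dump((s,st),open('w17.pkl','wb'))
im=s['color'][:,:,::-1]
cv2.imwrite('pics/w17a.png',cv2.resize(im[20:260,80:380],None,fx=2.5,fy=2.5,interpolation=cv2.INTER_CUBIC))
E
```

```text
t 28.0 F tool [-0.69 -0.38  0.6 ] M tool [-0.002  0.025  0.017] carrier xy 31.7 37.5 z 190.41 yaw-c 0.0036 Fcar -0.7 0.38 tilt [-0.      0.0013] gap 0.0427
```

View pics/w17a.png

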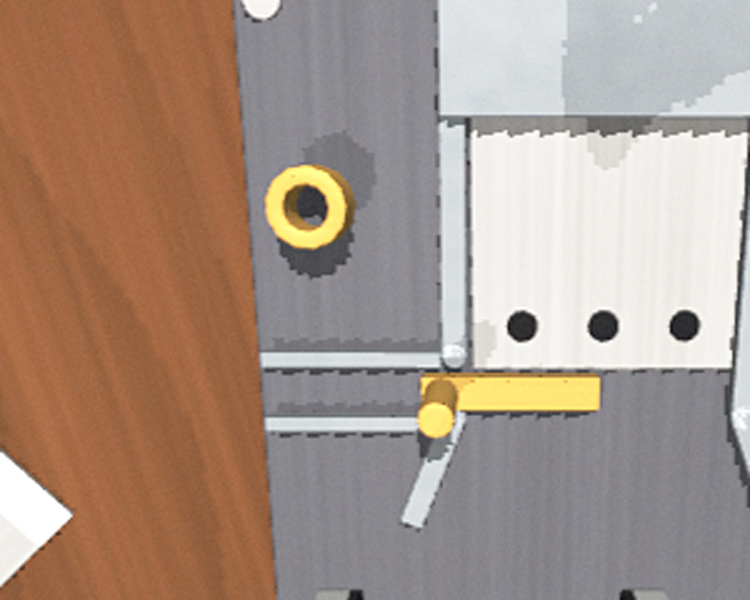

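```bash
python3 - <<'E'
from bp import *
import pickle
t=1.3477;c=np.array([.5898,-.0364]);Rc=np.array([[np.cos(t),-np.sin(t)],[np.sin(t),np.cos(t)]])
s,st=pickle.load(open('w17.pkl','rb'));T=campose(s,st)
f=lambda u,v,z:(Rc.T@(ray(s,T,(u+.5)/2.5+80-.5,(v+.5)/2.5+20-.5,z)[:2]-c)*1000).round(1)
print('pin',f(436,420,.056),'inner end',f(600,377,.021),f(600,411,.021),'rear',f(472,368,.015),f(732,370,.015),'guard',f(440,116,.0245))
s=viewer.snapshot('scene');save(s,'s_end')
im=s['color'][:,:,::-1]
cv2.imwrite('pics/s_end2.png',cv2.resize(im[150:320,170:370],None,fx=3.5,fy=3.5,interpolation=cv2.INTER_CUBIC))
E
```

```text
pin [32.6 54.6] inner end [38.5 -0.1] [26.4 -0.6] rear [40.2 44.1] [ 39.9 -47. ] guard [122.8  53.8]
```

View pics/s_end2.png

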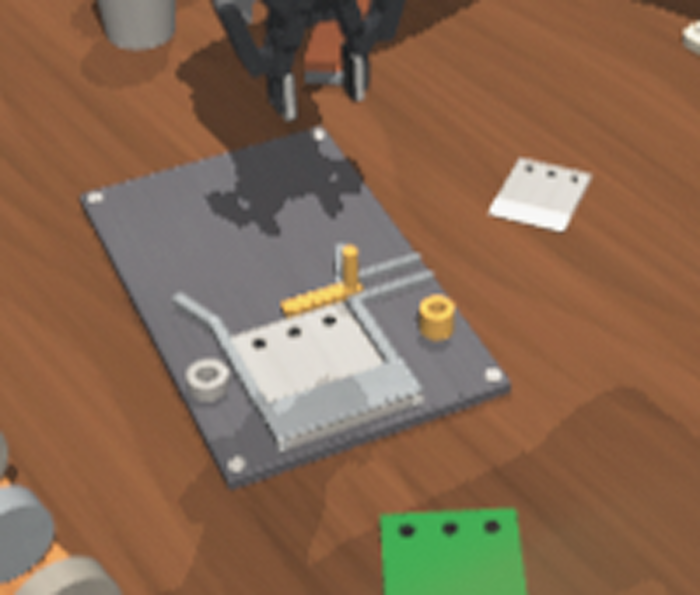

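```bash
python3 -c "
from h import *
print(manip.finish_job())"
```

```text
the job is handed in; nothing more can be done
None
```

I slid the blade home under the guard, pushed the keeper across behind it by its pin, backed the gripper off and handed the job in at about 28 s.

- **Blade:** I pressed with two fingertips, turned it straight, and slid it along the channel. Readings were about 8–13 N on the deck, up to about 26.5 N at the roller, and 12–16 N on the last stretch. I eased it onto the stop at about 0.5 mm per step.
- **At the stop:** One corner touched first, so I turned the blade slightly until it sat square. It then stayed still under an estimated 5–6 N into the stop. Forces were only read at the end of each move, so any short peak in between was not seen.
- **Keeper:** It moved with about 1.7 N of resistance, then stopped hard at about 8 N at the end. The picture put the pin's travel at about 49 mm of the expected 50, which is within measuring error.

**Last checks:** The last pictures put the blade's rear edge at carrier x of about 40 mm, which is where it should be when home. The blade was square to within measuring error, with the keeper just behind it. The collar, the bush and the look-alike blades showed no change, and the gripper was clear and touching nothing.

**Two results that did not go cleanly:**
- An earlier estimate from the holes, taken while the fingers were still pressing, put the blade about 1 mm short of home. The final pictures and the keeper's free passage suggest that was measuring error.
- On the first drag only one finger was gripping, so the blade did not turn with the gripper. I corrected this by tilting the tool slightly.

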